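Turn the badge over into its gluing nest with the spatula

ROBOT

A 6-joint arm with a two-finger parallel gripper is mounted at the origin on a cart in front of the work surface, level with it; the furniture and walls round the work are solid. World frame = base frame: x ahead of the robot, y to its left, z up, the work surface at z = 0. Lengths are in m, angles in rad, forces in N, time in s.
With the tool pointing down it reaches from about 0.25 to 0.775 m from the base axis. Payload 4 kg.
Tool frame: the origin (TCP) lies at the centre of the arm's flange, where the gripper is bolted on; the fingertips stand 199 mm ahead of it and the grasp point (between the pads) lies 180 mm ahead of it (robot.tcp_to_tips is the z of the fingertips in the tool frame, in m); z points along the fingers, y is the line along which they close (so a half turn about z gives the same grasp; the last joint's range is limited). The gripper opens to 94 mm and grips with 3 to 60 N. Pads are 16 mm wide; open, the fingers measure 119 mm over their backs; the gripper's body (75 mm by 177 mm) begins 78 mm behind the grasp point.
Start: joints at [-1.403, 0.087, 1.371, -0, 1.684, -0.103], TCP at [0.147, -0.53, 0.405] pointing down, gripper open.
Joint ranges: [-3.1, 3.1], [-0.76, 2.03], [0.27, 2.55], [-1.08, 4.22], [0.17, 2.65], [-2.57, 2.57]. Speed limits (rad/s): [2.79, 2.79, 3.14, 3.14, 3.14, 3.14].

INTERFACE

Orientations are given as [roll, pitch, yaw] about the fixed x, y, z axes, in that order (R = Rz(yaw) Ry(pitch) Rx(roll)).
In Python, from bench import robot gives the robot as it stands.
- The arm moves only by the tool play_rows, never from a script. Its arguments are lists of equal length, an entry for each row: "translation": the shift along the tool's x, y, z scaled (see below), a list of three; "twist": the turn, a rotation vector about the tool's x, y, z scaled (see below), a list of three; "gripper": the opening, from -1 (shut) to 1 (fully open). A call has 1 to 8 rows; each row shifts and turns the commanded pose from where the row before left it, along the tool's axes as they then stand; what a row does not reach is not made up. The controller multiplies each number of a shift by 0.04 m and each number of a turn by 0.1 rad. A row lasts 1/10 s, in which the tool goes at most 50 mm and 8.59 degrees, less where a joint would pass 70% of its speed; a pose out of reach is approached as far as the arm can. A call with a number of a shift or a turn outside -1 to 1 is refused whole. A call with a gripper value outside its range is refused whole. The fingers move at their own pace and stop on an object; the grip force is fixed at half the most. Time passes only in rows, so rows that do not move let the fingers close. It gives the time, the measured TCP pose, the force, the opening and the grip force at its end, in the units of the state.
- robot.get_obs(): the state, without advancing time (a new reading comes with each control period).
- robot.snapshot(name): name is "side" or "top" or "wrist"; returns the picture (480x640x3 uint8, red, green, blue); there is no depth.
- robot.camera_model(name): a dict with "camera_matrix" (3x3 intrinsics, pixels), "k1" (the pictures are not rectified: a ray, as slopes to the right and down, at radius r is drawn at 1 + k1 r^2 times it, then the intrinsics apply), "rvec" (rotation vector, rad) and "tvec" (3), from world to camera coordinates, as OpenCV has them. Camera axes: x right, y down, z forward; pixel columns grow to the right and rows downward; lengths in m; the calibration is good to about 2 mm. A picture is of the moment at which its call begins: read the wrist's pose just before it. camera_model takes no time and is no camera call; for the wrist camera it gives the pose at the moment of the call.
- robot.close_job(): hands the job in; it is judged then, once.
Trained networks look in the newest picture that a camera, given by its name, has taken for a name from the list of things; names that differ only in an ending like _2 or _b are one class to them, and where a whole thing is asked for, a point or a joint stands for the part that bears it (a point fixed in the world has none). Each returns a list of dicts, best first, with "score" (0 to 1); they miss things now and then, are a little off and sometimes report something else, mostly with a low value. They report only what shows in the picture. A call takes as long as a camera call. They do not tell look-alikes from the thing itself.
- robot.recognise(name, camera): "centre" ([x, y, z] in m, in world coordinates, good to about 4 mm: the middle of the surface that is visible of it).
- robot.spot_point(name, camera): "centre" ([x, y, z] in m, in world coordinates, good to about 4 mm: a listed point, or the origin of a listed thing).
The state is a dict: "time": time; "joint_positions": joint angles; "qvel": joint speeds; "joint_torque": joint torques, N m; "tool_pos": TCP position; "ee_rot": TCP orientation; "wrist_force": force on the tool from outside, world axes, zero at the start; "wrist_torque": the same for the moment, N m; "width": finger opening in m; "finger_force": force on a finger pad.
Only numpy, scipy, OpenCV 4.12 (cv2) and the standard library are available. Lean on these libraries where they do the work, as an engineer would, in place of code of your own. Each camera call takes 0.05 s, during which the arm holds its last target. There are 200 camera calls.

TASK

The round badge lies face up in the low bay of the turn-over jig. Take the spatula from its saddle, work its blade under the badge pressing only lightly on jig and badge, tip the badge over the step with it and bring it home in the nest: face down, its button in the hole, its base flat on the plate, ready for a pin to be glued on its back. Keep the gripper off the badge, leave the things around it where they stand, and finally lay the spatula back in its saddle.

Things in the scene. Friction and masses are not known exactly. Their poses are not given: they have to be found in the camera images.
- jig: Turn-over jig, plywood board 290 x 134 x 12 mm fixed on the bench. Origin on the bench under the middle of its step; x points along the channel from the low bay (-x, nearer the robot) to the nest (+x), z up. Bay floor 12 mm above the bench, from x = -155 mm. Side rails all along the channel: inner faces y = +-45 mm, tops 33 mm above the bench. End stop at x = 106 mm, top 22 mm above the bench.
- step (a point): Foot of the step at the jig's x = 0 (jig axes): middle of the corner between the bay floor and the upright 6 mm front face of the metal nest plate (top 18 mm above the bench). A badge pushed along +x stops against this face and can be tipped over it like a page. Soft wood: a blade pressed on jig or badge with more than 10 N marks it.
- nest (a point): Centre of the nest hole's mouth, 62 mm beyond the step, on the plate's top (jig axes). The hole is round, 46 mm across and 6 mm deep.
- badge_mid (a point): Badge in the jig's bay: round wooden base 84 mm across, 7 mm thick, 55 to 110 g, lower rim bevelled 4 mm wide and 2 mm high; on its face a raised round button, 40 mm across, 4 mm high. Point: centre of the base, half-way through. z points out of the face. Lies 0 to 20 mm short of the step; face down it stands on its button 4 mm off the plate until that drops into the hole.
- badge: The same badge; origin at the middle of its plain back, 3.5 mm below badge_mid while it lies face up.
- spatula: Cranked spatula, 190 g, origin under the blade's heel, x along the blade, z up. Blade 56 mm wide, 1.8 mm thick, front edge at x = 70 mm, springy (7 N per mm at the tip) and bent up by use: straight from the heel, its tip stands 0 to 8 mm above the heel's plane, unmeasured: feel for it. Handle a bar 22 mm wide (y), 24 mm deep, rising 20 deg to the rear: middle line from x = -2, z = 56 to x = -100, z = 92 mm; an 8 mm neck joins them at x = 4 to 14.
- spatula_grip (a point): Place to grip the spatula across its 22 mm width: on the handle's middle line, x = -21 mm, z = 63 mm in the spatula's frame (same axes). A gripper square to the handle leans 20 deg: fingers pointing down and back, away from the blade.
- rest_spot (a point): Where spatula_grip belongs when the spatula lies in its saddle (axes as the spatula's): 63 mm above the bench, blade flat on the bench along x. The saddle, left or right of the jig, is a fixed steel fork 57 mm behind this point (-x), sloped like the handle: floor 71 mm, flared sides to about 90 mm above the bench, 32 mm apart at the bottom.
- mug: Mug, 86 x 118 x 96 mm, a bystander beside the jig; origin under its middle.
- pin_tin: Round tin lid with pins, 108 mm across, 17 mm high, a bystander; origin under its middle.
- tape: Roll of tape, 104 mm across, 25 mm high, a bystander behind the jig; origin under its middle.
Mind the look-alikes: they are no part of the job. What is meant by the part that bears rest_spot is not blue or red, and is the smaller of those in its own colour.

How it is judged:
By the outcome, as a careful person would: the job done as asked, in the order asked, and still so for the second after the job is handed in, with the robot touching nothing.
It also fails if it takes over 72 s, if anything falls off the work surface, if the arm or the gripper's body presses on something with over 40 N, if the wrist force passes 120 N, or if a joint passes its speed limit or range.

## Working session

There is one attempt and no reset: what is moved stays moved. The work goes in short steps, Python scripts to look and compute and a tool call to move; the robot and the scene stay as the last step left them, time stands still between calls to the robot, and variables do not carry over. Pictures are saved under pics/ and viewed, at most 10 in all, crops included, and the job is handed in when it is done.

Besides the shell and the picture viewer there is one more tool, called after "Call:" as a command line: name --argument value ..., lists and objects as JSON in quotes. play_rows: Moves the arm, as the interface text tells. Its arguments: {"type":"object","properties":{"translation":{"type":"array","items":{"type":"array","items":{"type":"number","minimum":-1,"maximum":1}}},"twist":{"type":"array","items":{"type":"array","items":{"type":"number","minimum":-1,"maximum":1}}},"gripper":{"type":"array","items":{"type":"number"}}},"required":["translation","twist","gripper"]}

```bash
ls; mkdir -p pics; cat > h.py <<'E'
import numpy as np,cv2
from bench import robot
def snap(cam,fn=None,crop=None,scale=1):
    im=robot.snapshot(cam)
    if fn:
        o=im if crop is None else im[crop[1]:crop[3],crop[0]:crop[2]]
        o=cv2.resize(o,None,fx=scale,fy=scale,interpolation=cv2.INTER_CUBIC)
        cv2.imwrite('pics/'+fn,o[:,:,::-1])
    return im
def proj(cam,P):
    m=robot.camera_model(cam);K=np.array(m['camera_matrix']);R=cv2.Rodrigues(np.array(m['rvec'],float))[0]
    c=np.atleast_2d(P)@R.T+np.array(m['tvec']).ravel();s=c[:,:2]/c[:,2:]
    s=s*(1+m['k1']*(s**2).sum(1,keepdims=True));return s@K[:2,:2].T+K[:2,2]
def ray(cam,uv,z):
    m=robot.camera_model(cam);K=np.array(m['camera_matrix']);R=cv2.Rodrigues(np.array(m['rvec'],float))[0]
    t=np.array(m['tvec']).ravel();d=(np.atleast_2d(uv)-K[:2,2])@np.linalg.inv(K[:2,:2]).T;s=d.copy()
    for _ in range(20): s=d/(1+m['k1']*(s**2).sum(1,keepdims=True))
    w=np.c_[s,np.ones(len(s))]@R;C=-R.T@t
    return C+w*((z-C[2])/w[:,2])[:,None]
E
python3 - <<'E'
from h import *
o=robot.get_obs();print(o)
for c in('top','side'):
    im=snap(c,c+'0.png')
    for n in ['jig','step','nest','badge_mid','badge','spatula','spatula_grip','rest_spot','mug','pin_tin','tape']:
        for r in robot.spot_point(n,c)[:5]: print(c,n,np.round(r['centre'],4),round(r['score'],2),proj(c,r['centre']).round()[0])
E
```

```text
pics
{'time': 0.0, 'joint_positions': array([-1.40311857e+00,  8.79376845e-02,  1.37224715e+00, -2.83818673e-05,
        1.68360949e+00, -1.03079817e-01]), 'qvel': array([ 1.24779761e-03,  6.92498063e-04, -5.35584014e-04,  7.71424363e-04,
        2.45101107e-04,  7.08183289e-05]), 'joint_torque': array([ 6.56825032e-04, -3.40183747e+01, -3.02424109e+01,  7.18637975e-02,
        3.30903463e-02, -1.64185371e-04]), 'tool_pos': array([ 0.14708605, -0.52984466,  0.40351678]), 'ee_rot': array([-3.13939977e+00, -1.98487286e-04,  2.70754195e-01]), 'wrist_force': array([-0.15020221, -0.0788511 , -0.75904695]), 'wrist_torque': array([-0.0070084 ,  0.00919293,  0.00359537]), 'finger_force': 0.0, 'width': 0.09412884408803163}
top jig [0.6196 0.0309 0.0013] 0.87 [308. 245.]
top step [0.6188 0.0348 0.0146] 0.86 [307. 245.]
top step [0.5629 0.0397 0.0095] 0.2 [306. 261.]
top nest [0.6819 0.0323 0.0141] 0.59 [308. 227.]
top badge_mid [0.5665 0.0357 0.0169] 0.63 [307. 260.]
top badge [0.5612 0.0395 0.0106] 0.7 [306. 262.]
top spatula [ 0.5363 -0.2946  0.0015] 0.93 [401. 269.]
top spatula_grip [ 0.518
[... 607 characters left out ...]
269. 196.]
side badge_mid [0.5646 0.0392 0.0155] 0.86 [294. 236.]
side badge_mid [0.6122 0.447  0.0009] 0.67 [281. 167.]
side badge_mid [ 7.384e-01 -2.752e-01  7.000e-04] 0.52 [386. 301.]
side badge [0.562  0.0372 0.015 ] 0.91 [294. 237.]
side spatula [ 0.5357 -0.2966  0.0023] 0.91 [315. 323.]
side spatula [ 7.408e-01 -2.787e-01 -1.000e-04] 0.67 [387. 302.]
side spatula_grip [ 0.5177 -0.297   0.0653] 0.64 [307. 308.]
side rest_spot [ 0.7778 -0.0974  0.0628] 0.75 [377. 239.]
side rest_spot [0.6177 0.0367 0.0156] 0.32 [312. 233.]
side mug [5.362e-01 2.858e-01 4.000e-04] 0.68 [269. 196.]
side pin_tin [ 0.6104  0.448  -0.0037] 0.74 [280. 168.]
side tape [ 0.7404 -0.2776  0.0014] 0.78 [387. 301.]
```

View pics/top0.png

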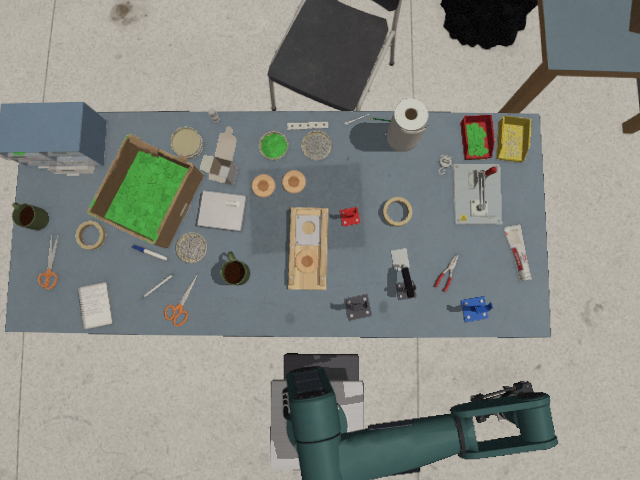

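View pics/side0.png

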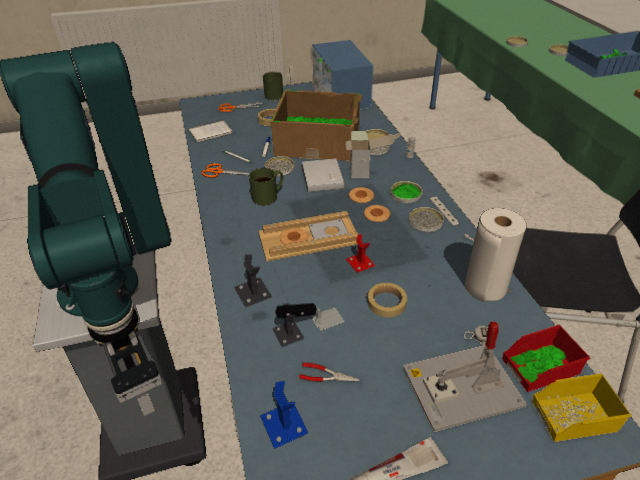

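The spatula lies in the grey stand at pixel (404,285). The look-alike stands are grey (355,305), blue (475,308) and red (349,216). The badge is at (307,260) in the bay, and its look-alikes are at (263,185) and (293,181). I'll go above the spatula and check the stand sizes in one crop.

```bash
cat >> h.py <<'E'
from scipy.spatial.transform import Rotation as Ro
def pose():
    o=robot.get_obs();return np.array(o['tool_pos']),Ro.from_euler('xyz',o['ee_rot'])
def plan(wps,start=None,md=2):
    """wps: (p,Ro,n rows,grip). prints play_rows args in chunks of 8"""
    p,R=start or pose();T=[];W=[];G=[]
    for q,Q,n,g in wps:
        for k in range(n):
            t=np.round(R.inv().apply((np.array(q)-p)/(n-k))/.04,md)
            w=np.round((R.inv()*Q).as_rotvec()/(n-k)/.1,md)
            p=p+R.apply(t*.04);R=R*Ro.from_rotvec(w*.1);T.append((t+0).tolist());W.append((w+0).tolist());G.append(g)
    for i in range(0,len(T),8):print('T',T[i:i+8],'\nW',W[i:i+8],'\nG',G[i:i+8])
    print('max',np.abs(T).max(),np.abs(W).max(),'end',p.round(4))
def st():
    o=robot.get_obs();print(round(o['time'],2),np.round(o['tool_pos'],4),np.round(o['ee_rot'],4),'F',np.round(o['wrist_force'],2),'M',np.round(o['wrist_torque'],3),'w',round(o['width'],4),round(o['finger_force'],1))
D=lambda yaw,lean:Ro.from_euler('z',yaw)*Ro.from_euler('y',lean)*Ro.from_euler('x',np.pi)
E
python3 - <<'E'
from h import *
snap('top','c1.png',(330,180,500,330),4)
m=robot.camera_model('wrist');R=cv2.Rodrigues(np.array(m['rvec'],float))[0];C=-R.T@np.array(m['tvec']).ravel();p,Q=pose()
print('cam in tool',Q.inv().apply(C-p),'axis in tool',Q.inv().apply(R[2]),Q.inv().apply(R[0]))
plan([((.45,-.30,.40),D(0,0),10,1)])
E
```

```text
cam in tool [ 0.07851261 -0.00075739  0.01970704] axis in tool [-2.71657501e-01  4.36536139e-04  9.62393896e-01] [ 4.13054864e-04  9.99999858e-01 -3.36999877e-04]
T [[0.88, -0.35, 0.01], [0.87, -0.38, 0.01], [0.86, -0.4, 0.01], [0.85, -0.42, 0.01], [0.84, -0.44, 0.01], [0.83, -0.47, 0.01], [0.82, -0.49, 0.01], [0.8, -0.51, 0.02]] 
W [[0.0, 0.0, 0.27], [0.0, 0.0, 0.27], [0.0, 0.0, 0.27], [0.0, 0.0, 0.27], [0.0, 0.0, 0.27], [0.0, 0.0, 0.27], [0.0, 0.0, 0.27], [0.0, 0.0, 0.27]] 
G [1, 1, 1, 1, 1, 1, 1, 1]
T [[0.79, -0.53, 0.01], [0.78, -0.56, 0.02]] 
W [[0.0, 0.0, 0.27], [0.0, 0.0, 0.28]] 
G [1, 1]
max 0.88 0.28 end [ 0.4501 -0.2999  0.3999]
```

View pics/c1.png

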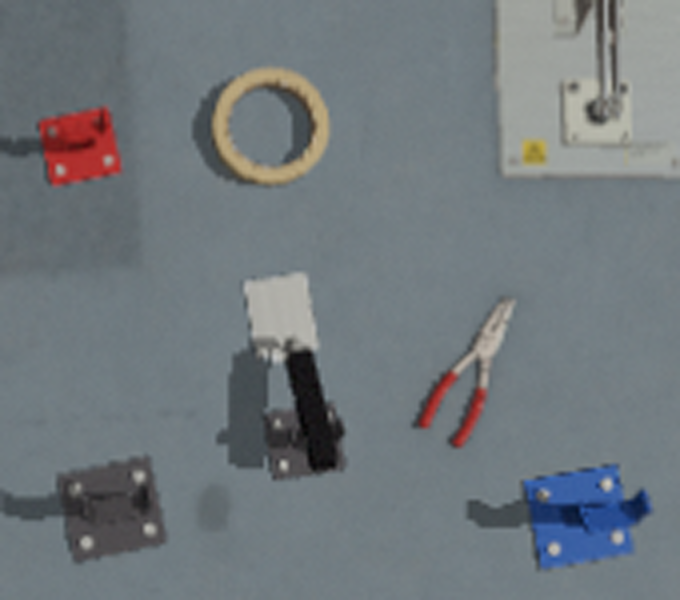

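The crop shows two grey stands: a small one under the spatula (crop 305,440) and a larger one (110,508). So the spatula's present stand is its saddle. The blade is at (280,310), yawed slightly left. I'll move above it.

Call:
play_rows --translation '[[0.88, -0.35, 0.01], [0.87, -0.38, 0.01], [0.86, -0.4, 0.01], [0.85, -0.42, 0.01], [0.84, -0.44, 0.01], [0.83, -0.47, 0.01], [0.82, -0.49, 0.01], [0.8, -0.51, 0.02]]' --twist '[[0, 0, 0.27], [0, 0, 0.27], [0, 0, 0.27], [0, 0, 0.27], [0, 0, 0.27], [0, 0, 0.27], [0, 0, 0.27], [0, 0, 0.27]]' --gripper '[1, 1, 1, 1, 1, 1, 1, 1]'

```text
time: 2.05
tool_pos: [0.3902, -0.3449, 0.4013]
ee_rot: [3.141, -0.0, 0.054]
wrist_force: [-0.3, -0.5, -0.1]
width: 0.0938
finger_force: 0.0
```

Call:
play_rows --translation '[[0.79, -0.53, 0.01], [0.78, -0.56, 0.02], [0, 0, 0], [0, 0, 0]]' --twist '[[0, 0, 0.27], [0, 0, 0.28], [0, 0, 0], [0, 0, 0]]' --gripper '[1, 1, 1, 1]'

```text
time: 2.45
tool_pos: [0.4504, -0.2994, 0.3997]
ee_rot: [3.141, 0.001, 0.002]
wrist_force: [-0.2, -0.1, 0.3]
width: 0.0941
finger_force: 0.0
```

```bash
python3 - <<'E'
from h import *
st();snap('wrist','w1.png')
for n in ['spatula','spatula_grip','rest_spot','jig','nest']:
    for r in robot.spot_point(n,'wrist')[:3]: print(n,np.round(r['centre'],4),round(r['score'],2),proj('wrist',r['centre']).round()[0])
st()
E
```

```text
2.45 [ 0.4504 -0.2994  0.3997] [3.1412e+00 8.0000e-04 1.9000e-03] F [-0.17 -0.12  0.28] M [0.031 0.011 0.018] w 0.0941 0.0
spatula [ 0.5423 -0.2936  0.0012] 0.8 [310. 107.]
spatula_grip [ 0.5176 -0.2978  0.0656] 0.61 [314. 137.]
2.75 [ 0.4493 -0.3007  0.4   ] [ 3.1412e+00 -1.0000e-04 -2.0000e-03] F [-0.29 -0.61  0.32] M [-0.074  0.002 -0.023] w 0.0941 0.0
```

View pics/w1.png

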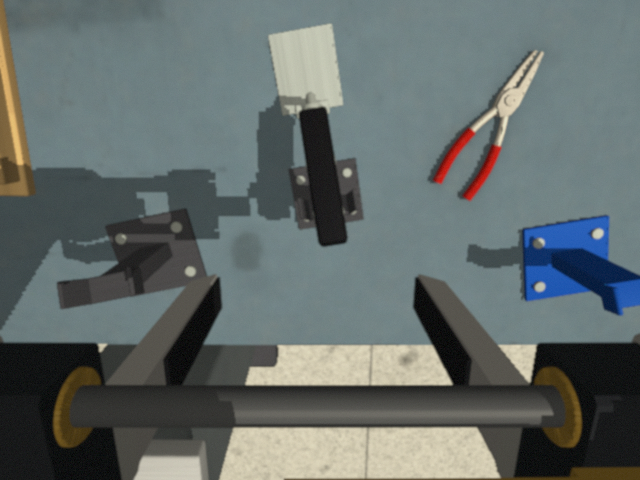

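```bash
python3 - <<'E'
from h import *
from scipy.optimize import least_squares as ls
uv=np.array([(269,34),(333,24),(342,105),(301,110),(327,107),(320,244),(346,240)],float)
def mod(v):
    x,y,a,b=v
    P=np.array([(.070,.028,.0018+b),(.070,-.028,.0018+b),(0,-.028,.0018),(.0021,.011,.0673),(.0021,-.011,.0673),(-.0959,.011,.1033),(-.0959,-.011,.1033)])
    P=Ro.from_euler('z',a).apply(P);return P+[x,y,0]
s=ls(lambda v:np.r_[(proj('wrist',mod(v))-uv).ravel(),[v[3]*1e3/4-1]],[.538,-.295,.1,.004],x_scale=[.01,.01,.1,.01])
x,y,a,b=s.x;print(s.x.round(4),s.fun.round(1))
g=np.array([x,y,0])+Ro.from_euler('z',a).apply([-.021,0,.063]);print('grip',g.round(4),'rest tcp')
L=np.radians(20);R=D(a,L);tcp=g-R.apply([0,0,.18]);print('tcp',tcp.round(4),R.as_euler('xyz').round(4))
pre=tcp-R.apply([0,0,.09])
plan([(pre,R,6,.0),(tcp,R,4,0.)])
E
```

```text
[ 0.5379 -0.2975  0.1542 -0.0009] [ 0.2 -0.1 -0.  -1.1  2.2  1.8 -2.9 -1.2  0.1 -3.  -1.5  2.3  2.4  1.8
 -1.2]
grip [ 0.5172 -0.3008  0.063 ] rest tcp
tcp [ 0.578  -0.2913  0.2321] [3.1416 0.3491 0.1542]
T [[0.66, -0.06, 0.35], [0.68, -0.04, 0.31], [0.7, -0.03, 0.27], [0.72, -0.01, 0.22], [0.73, 0.01, 0.18], [0.74, 0.02, 0.14], [0.0, 0.0, 0.56], [0.0, 0.0, 0.56]] 
W [[-0.04, -0.58, -0.26], [-0.05, -0.58, -0.26], [-0.04, -0.58, -0.26], [-0.05, -0.58, -0.26], [-0.04, -0.58, -0.25], [-0.05, -0.58, -0.26], [0.0, 0.0, 0.0], [0.0, 0.0, 0.0]] 
G [0.0, 0.0, 0.0, 0.0, 0.0, 0.0, 0.0, 0.0]
T [[0.0, 0.0, 0.57], [0.0, 0.0, 0.56]] 
W [[0.0, 0.0, 0.0], [0.0, 0.0, 0.0]] 
G [0.0, 0.0]
max 0.74 0.58 end [ 0.5782 -0.2913  0.2323]
```

Call:
play_rows --translation '[[0.66, -0.06, 0.35], [0.68, -0.04, 0.31], [0.7, -0.03, 0.27], [0.72, -0.01, 0.22], [0.73, 0.01, 0.18], [0.74, 0.02, 0.14], [0, 0, 0], [0, 0, 0]]' --twist '[[-0.04, -0.58, -0.26], [-0.05, -0.58, -0.26], [-0.04, -0.58, -0.26], [-0.05, -0.58, -0.26], [-0.04, -0.58, -0.25], [-0.05, -0.58, -0.26], [0, 0, 0], [0, 0, 0]]' --gripper '[0, 0, 0, 0, 0, 0, 0, 0]'

```text
time: 3.55
tool_pos: [0.6092, -0.2859, 0.3156]
ee_rot: [-3.14, 0.35, 0.156]
wrist_force: [0.1, -1.1, 1.0]
width: 0.047
finger_force: 0.0
```

```bash
python3 - <<'E'
from h import *
st();snap('wrist','w2.png');st()
for n in ['spatula','spatula_grip']:
    for r in robot.spot_point(n,'wrist')[:3]: print(n,np.round(r['centre'],4),round(r['score'],2),proj('wrist',r['centre']).round()[0])
E
```

```text
3.55 [ 0.6092 -0.2859  0.3156] [-3.1402  0.3502  0.1561] F [ 0.09 -1.11  1.03] M [ 0.033 -0.126 -0.034] w 0.047 0.0
3.6 [ 0.6087 -0.286   0.3173] [3.1413 0.3481 0.1549] F [ 0.2  -1.03 -0.02] M [ 0.014 -0.154 -0.036] w 0.0474 0.0
spatula [ 5.406e-01 -2.941e-01  4.000e-04] 0.89 [314. 171.]
spatula_grip [ 0.5196 -0.2973  0.0621] 0.64 [313. 242.]
```

View pics/w2.png

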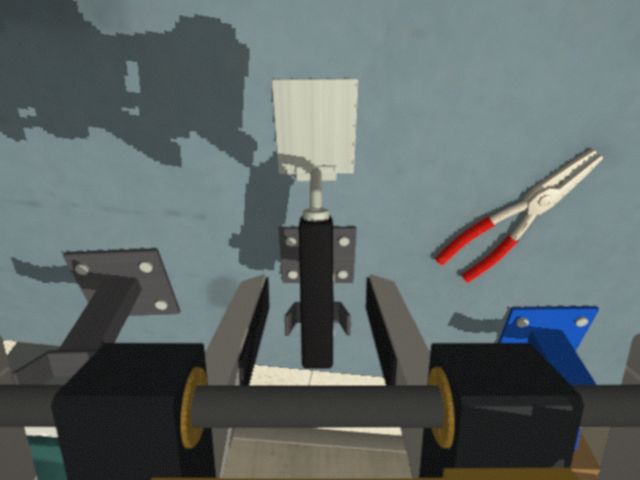

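The view shows the handle centred between the fingers at column 317 and the blade edges square to the image, so the yaw holds. I'll refit from this closer view.

```bash
python3 - <<'E'
from h import *
from scipy.optimize import least_squares as ls
uv=np.array([(272,79),(358,79),(355,174),(302,218),(333,218),(302,366),(332,366)],float)
def mod(v):
    x,y,a,b=v
    P=np.array([(.070,.028,.0018+b),(.070,-.028,.0018+b),(0,-.028,.0018),(.0021,.011,.0673),(.0021,-.011,.0673),(-.0959,.011,.1033),(-.0959,-.011,.1033)])
    P=Ro.from_euler('z',a).apply(P);return P+[x,y,0]
s=ls(lambda v:np.r_[(proj('wrist',mod(v))-uv).ravel(),[v[3]*1e3/4-1]],[.538,-.295,.1,.004],x_scale=[.01,.01,.1,.01])
x,y,a,b=s.x;print(s.x.round(4),s.fun.round(1))
g=np.array([x,y,0])+Ro.from_euler('z',a).apply([-.021,0,.063]);print('grip',g.round(4))
a=.154;g=np.array([.519,(g[1]-.298)/2,.063]);print(g)
R=D(a,np.radians(20));tcp=g-R.apply([0,0,.18]);print('tcp',tcp.round(4))
plan([(tcp,R,4,0)])
E
```

```text
[ 0.5394 -0.2965  0.1601  0.0051] [ 0.4 -0.   1.5 -0.5 -1.4 -0.8 -3.1  0.6  1.5  0.4 -0.4  0.5  1.5  0.3
  0.3]
grip [ 0.5187 -0.2999  0.063 ]
[ 0.519      -0.29893361  0.063     ]
tcp [ 0.5798 -0.2895  0.2321]
T [[0.02, -0.01, 0.57], [0.02, -0.01, 0.57], [0.01, 0.0, 0.57], [0.02, -0.01, 0.57]] 
W [[0.0, -0.01, 0.0], [0.01, -0.01, 0.0], [0.0, -0.01, 0.0], [0.01, 0.0, 0.0]] 
G [0, 0, 0, 0]
max 0.57 0.01 end [ 0.58   -0.2894  0.2323]
```

Call:
play_rows --translation '[[0.02, 0, 0.57], [0.02, 0, 0.57], [0.01, 0, 0.57], [0.02, 0, 0.57], [0, 0, 0], [0, 0, 0], [0, 0, 0], [0, 0, 0]]' --twist '[[0, 0, 0], [0, 0, 0], [0, 0, 0], [0, 0, 0], [0, 0, 0], [0, 0, 0], [0, 0, 0], [0, 0, 0]]' --gripper '[0, 0, 0, 0, 0, -1, -1, -1]'

```text
time: 4.5
tool_pos: [0.5817, -0.2901, 0.2324]
ee_rot: [3.139, 0.346, 0.156]
wrist_force: [-1.1, -0.2, -0.6]
width: 0.0267
finger_force: 0.0
```

Call:
play_rows --translation '[[0, 0, 0], [0, 0, 0]]' --twist '[[0, 0, 0], [0, 0, 0]]' --gripper '[-1, -1]'

```text
time: 4.7
tool_pos: [0.5818, -0.2897, 0.2319]
ee_rot: [3.14, 0.346, 0.156]
wrist_force: [1.8, 0.7, 5.5]
width: 0.022
finger_force: 30.0
```

```bash
python3 - <<'E'
from h import *
st()
# record the rest TCP, plan lift straight up 130 mm then to over jig-bay
p,R=pose();np.savez('rest.npz',p=p,R=R.as_quat())
plan([(p+[0,0,.14],R,6,-1)])
E
```

```text
4.7 [ 0.5818 -0.2897  0.2319] [3.1401 0.3465 0.1564] F [1.79 0.71 5.47] M [ 0.196 -0.014 -0.031] w 0.022 30.0
T [[-0.2, 0.0, -0.55], [-0.2, 0.0, -0.55], [-0.2, 0.0, -0.55], [-0.2, 0.0, -0.55], [-0.19, 0.0, -0.55], [-0.2, 0.0, -0.54]] 
W [[0.0, 0.0, 0.0], [0.0, 0.0, 0.0], [0.0, 0.0, 0.0], [0.0, 0.0, 0.0], [0.0, 0.0, 0.0], [0.0, 0.0, 0.0]] 
G [-1, -1, -1, -1, -1, -1]
max 0.55 0.0 end [ 0.5817 -0.2895  0.3718]
```

Call:
play_rows --translation '[[-0.1, 0, -0.27], [-0.2, 0, -0.55], [-0.2, 0, -0.55], [-0.2, 0, -0.55], [-0.2, 0, -0.55], [-0.2, 0, -0.55], [-0.2, 0, -0.54], [0, 0, 0]]' --twist '[[0, 0, 0], [0, 0, 0], [0, 0, 0], [0, 0, 0], [0, 0, 0], [0, 0, 0], [0, 0, 0], [0, 0, 0]]' --gripper '[-1, -1, -1, -1, -1, -1, -1, -1]'

```text
time: 5.5
tool_pos: [0.5811, -0.29, 0.3859]
ee_rot: [3.137, 0.343, 0.155]
wrist_force: [0.2, -1.0, -1.9]
width: 0.0218
finger_force: 30.0
```

```bash
python3 - <<'E'
from h import *
st()
plan([((.66,-.065,.41),D(0,np.radians(19.85)),8,-1)])
E
```

```text
5.5 [ 0.5811 -0.29    0.3859] [3.1368 0.3432 0.1546] F [ 0.17 -1.03 -1.92] M [ 0.063 -0.28  -0.026] w 0.0218 30.0
T [[0.31, -0.66, -0.19], [0.29, -0.66, -0.19], [0.28, -0.67, -0.18], [0.27, -0.67, -0.18], [0.26, -0.68, -0.18], [0.25, -0.69, -0.17], [0.23, -0.69, -0.16], [0.22, -0.7, -0.16]] 
W [[0.07, 0.0, 0.18], [0.07, -0.01, 0.18], [0.07, 0.0, 0.18], [0.07, -0.01, 0.18], [0.07, 0.0, 0.18], [0.07, -0.01, 0.18], [0.08, 0.0, 0.19], [0.07, -0.01, 0.18]] 
G [-1, -1, -1, -1, -1, -1, -1, -1]
max 0.7 0.19 end [ 0.6601 -0.0651  0.4099]
```

Call:
play_rows --translation '[[0.31, -0.66, -0.19], [0.29, -0.66, -0.19], [0.28, -0.67, -0.18], [0.27, -0.67, -0.18], [0.26, -0.68, -0.18], [0.25, -0.69, -0.17], [0.23, -0.69, -0.16], [0.22, -0.7, -0.16]]' --twist '[[0.07, 0, 0.18], [0.07, -0.01, 0.18], [0.07, 0, 0.18], [0.07, -0.01, 0.18], [0.07, 0, 0.18], [0.07, -0.01, 0.18], [0.08, 0, 0.19], [0.07, -0.01, 0.18]]' --gripper '[-1, -1, -1, -1, -1, -1, -1, -1]'

```text
time: 6.3
tool_pos: [0.6605, -0.0639, 0.4039]
ee_rot: [-3.137, 0.356, 0.001]
wrist_force: [0.3, 0.9, -1.5]
width: 0.0217
finger_force: 30.0
```

Call:
play_rows --translation '[[0, 0, 0], [0, 0, 0], [0, 0, 0]]' --twist '[[0, 0, 0], [0, 0, 0], [0, 0, 0]]' --gripper '[-1, -1, -1]'

```text
time: 6.6
tool_pos: [0.6599, -0.0659, 0.4048]
ee_rot: [-3.138, 0.355, 0.001]
wrist_force: [0.3, -0.5, -2.0]
width: 0.0217
finger_force: 30.0
```

```bash
python3 - <<'E'
from h import *
st();m=robot.camera_model('wrist');np.savez('w3.npz',**{k:np.array(v) for k,v in m.items()})
snap('wrist','w3.png');st()
for n in ['jig','step','nest','badge_mid','badge','spatula']:
    for r in robot.spot_point(n,'wrist')[:2]: print(n,np.round(r['centre'],4),round(r['score'],2),proj('wrist',r['centre']).round()[0])
E
```

```text
6.6 [ 0.6599 -0.0659  0.4048] [-3.1379e+00  3.5480e-01  1.0000e-03] F [ 0.34 -0.46 -2.05] M [ 0.067 -0.269 -0.001] w 0.0217 30.0
6.65 [ 0.6599 -0.0661  0.4051] [-3.1377e+00  3.5440e-01  7.0000e-04] F [-0.07  0.22 -1.56] M [ 0.065 -0.262 -0.02 ] w 0.0219 30.0
jig [ 0.6196  0.0373 -0.0017] 0.61 [203.  95.]
jig [ 0.519  -0.2951  0.0648] 0.57 [571. 230.]
step [0.6169 0.0363 0.0096] 0.84 [202. 102.]
nest [0.6799 0.0333 0.0166] 0.56 [190.  22.]
badge_mid [0.5582 0.0396 0.012 ] 0.74 [209. 164.]
badge [0.5585 0.0379 0.0101] 0.91 [211. 163.]
spatula [ 0.6156 -0.0631  0.1752] 0.62 [315. 201.]
```

View pics/w3.png

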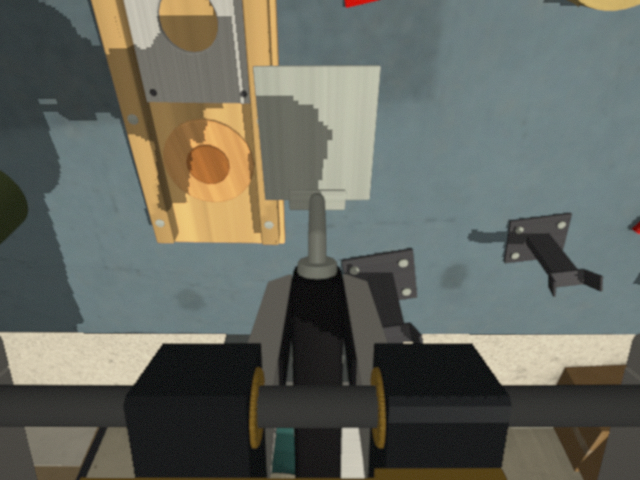

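The badge is at (208,162) in the bay, the step edge on row 102 and the hole at (189,22). I'll now turn these pixels into positions.

```bash
python3 - <<'E'
from h import *
def r(uv,z):return ray('wrist',uv,z)[0].round(4)
print('plate front corners',r((140,102),.018),r((248,102),.018),'mid',r((194,102),.018))
print('front edge bay',r((162,243),.012),r((284,243),.012))
print('hole',r((189,22),.018),'button',r((208,164),.023),'badge far/near',r((206,119),.019),r((211,204),.0165))
print('rail corners top near', r((176,241),.033),r((262,241),.033))
for n,cam in (('step','top'),):pass
p,R=pose();print('badge L/R', r((163,162),.019),r((254,162),.019))
# expected blade in world given nominal grip
E=lambda v:(p+R.apply([0,0,.18])+(R*Ro.from_euler('x',np.pi)*Ro.from_euler('y',-np.radians(20))).apply(np.array(v)-[-.021,0,.063]))
for b in (0,.004,.008):print(b,proj('wrist',[E((.07,.028,b+.0018)),E((.07,-.028,b+.0018)),E((0,-.028,.0018)),E((0,0,.0018))]).round(1).tolist())
E
```

```text
plate front corners [0.6194 0.0881 0.018 ] [ 0.6194 -0.0046  0.018 ] mid [0.6194 0.0417 0.018 ]
front edge bay [0.4635 0.1067 0.012 ] [ 0.4639 -0.0275  0.012 ]
hole [0.6805 0.0345 0.018 ] button [0.5637 0.0374 0.023 ] badge far/near [0.6049 0.0335 0.019 ] [0.5164 0.0434 0.0165]
rail corners top near [0.4819 0.0813 0.033 ] [ 0.4822 -0.0073  0.033 ]
badge L/R [0.5638 0.0806 0.019 ] [ 0.5639 -0.0048  0.019 ]
0 [[253.3, 56.1], [382.8, 56.1], [370.2, 196.7], [317.9, 196.7]]
0.004 [[252.1, 58.1], [384.1, 58.2], [370.2, 196.7], [317.9, 196.7]]
0.008 [[250.8, 60.2], [385.4, 60.3], [370.2, 196.7], [317.9, 196.7]]
```

```bash
python3 - <<'E'
import cv2
im=cv2.imread('pics/w3.png')[55:215,240:395]
cv2.imwrite('pics/c2.png',cv2.resize(im,None,fx=3.7,fy=3.7,interpolation=cv2.INTER_CUBIC))
E
```

```text
(no output)
```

View pics/c2.png

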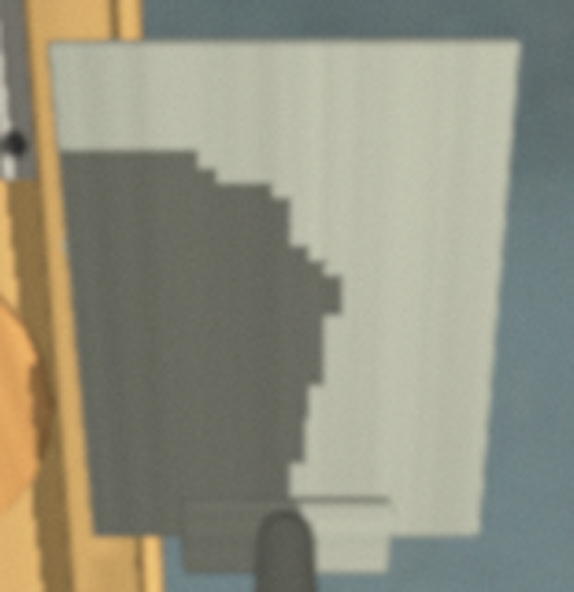

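```bash
python3 - <<'E'
from h import *
from scipy.optimize import least_squares as ls
p,R=pose()
S=R*Ro.from_euler('x',np.pi)*Ro.from_euler('y',-np.radians(20))  # nominal spatula axes
for nm,u,h in (('front',[(253.5,66.1),(380.8,66.1)],.028),('rear',[(265.7,200.1),(369.2,200.1)],.028),('tang',[(289.5,209.9),(345.4,209.9)],.015)):
    f=lambda q:(proj('wrist',[p+R.apply(q+[0,s*h,0]) for s in(-1,1)])-u).ravel()
    q=ls(f,[0.,0,.2],x_scale=.01).x
    print(nm,'tool',q.round(4),'in spatula nominal',(S.inv().apply(R.apply(q-[0,0,.18]))+[-.021,0,.063]).round(4),f(q).round(1))
E
```

```text
front tool [ 0.1027 -0.0004  0.2085] in spatula nominal [0.0658 0.0004 0.0011] [-0. -0. -0.  0.]
rear tool [ 3.840e-02 -2.000e-04  2.325e-01] in spatula nominal [-0.0028  0.0002  0.0006] [-0. -0. -0.  0.]
tang tool [ 3.370e-02 -2.000e-04  2.293e-01] in spatula nominal [-0.0062  0.0002  0.0051] [ 0. -0. -0.  0.]
```

```bash
cat >> h.py <<'E'
JY=-.025;J0=np.array([.6185,.0360,0]);JR=Ro.from_euler('z',JY)
qt=np.array([.1027,0,.2085])+ (Ro.from_euler('x',np.pi)*Ro.from_euler('y',-np.radians(20))).apply([0,0,-.0018])
def tip(x,z,lean,y=0.,roll=0):  # mm, deg -> tcp pose with blade tip's underside there
    R=D(JY,np.radians(lean));return J0+JR.apply([x/1e3,y/1e3,z/1e3])-R.apply(qt),R
def where():
    p,R=pose();t=JR.inv().apply(p+R.apply(qt)-J0)*1e3;e=(D(JY,0).inv()*R).as_rotvec(degrees=True)
    o=robot.get_obs();f=JR.inv().apply(o['wrist_force'])
    print(round(o['time'],2),'tip jig mm',t.round(1),'rot(lean=-y)',e.round(1),'Fjig',f.round(2),'M',np.round(JR.inv().apply(o['wrist_torque']),3))
def go(*w,**k): plan([(*tip(*a),n,-1) for a,n in w],**k)
E
python3 - <<'E'
from h import *
where()
go(((-128,60,26.5),9),((-128,20,26.5),3))
E
```

```text
6.95 tip jig mm [ 68.2 -99.  173.2] rot(lean=-y) [ -0.  -20.2  -1.4] Fjig [ 0.31  0.31 -2.05] M [ 0.052 -0.25   0.056]
T [[-0.33, -0.29, 0.45], [-0.33, -0.29, 0.46], [-0.32, -0.29, 0.46], [-0.32, -0.28, 0.47], [-0.31, -0.28, 0.47], [-0.31, -0.28, 0.47], [-0.3, -0.28, 0.48], [-0.29, -0.29, 0.48]] 
W [[0.01, -0.12, 0.03], [0.01, -0.12, 0.03], [0.01, -0.12, 0.03], [0.01, -0.12, 0.03], [0.0, -0.12, 0.02], [0.01, -0.12, 0.03], [0.0, -0.13, 0.02], [0.01, -0.12, 0.03]] 
G [-1, -1, -1, -1, -1, -1, -1, -1]
T [[-0.29, -0.28, 0.49], [0.15, 0.0, 0.3], [0.15, 0.0, 0.3], [0.15, 0.0, 0.3]] 
W [[0.0, -0.13, 0.02], [0.0, 0.0, 0.0], [0.0, 0.0, 0.0], [0.0, 0.0, 0.0]] 
G [-1, -1, -1, -1]
max 0.49 0.13 end [0.4919 0.0391 0.254 ]
```

Call:
play_rows --translation '[[-0.33, -0.29, 0.45], [-0.33, -0.29, 0.46], [-0.32, -0.29, 0.46], [-0.32, -0.28, 0.47], [-0.31, -0.28, 0.47], [-0.31, -0.28, 0.47], [-0.3, -0.28, 0.48], [-0.29, -0.29, 0.48]]' --twist '[[0.01, -0.12, 0.03], [0.01, -0.12, 0.03], [0.01, -0.12, 0.03], [0.01, -0.12, 0.03], [0, -0.12, 0.02], [0.01, -0.12, 0.03], [0, -0.13, 0.02], [0.01, -0.12, 0.03]]' --gripper '[-1, -1, -1, -1, -1, -1, -1, -1]'

```text
time: 7.75
tool_pos: [0.5098, 0.0282, 0.3067]
ee_rot: [-3.141, 0.449, -0.022]
wrist_force: [0.1, 0.2, -2.5]
width: 0.0218
finger_force: 30.0
```

Call:
play_rows --translation '[[-0.29, -0.28, 0.49], [0.15, 0, 0.3], [0.15, 0, 0.3], [0.15, 0, 0.3], [0, 0, 0], [0, 0, 0]]' --twist '[[0, -0.13, 0.02], [0, 0, 0], [0, 0, 0], [0, 0, 0], [0, 0, 0], [0, 0, 0]]' --gripper '[-1, -1, -1, -1, -1, -1]'

```text
time: 8.35
tool_pos: [0.4925, 0.0392, 0.2536]
ee_rot: [3.141, 0.464, -0.024]
wrist_force: [0.1, -0.4, -2.2]
width: 0.0216
finger_force: 30.0
```

```bash
python3 - <<'E'
from h import *
where();snap('wrist','w4.png');where();snap('side','s4.png',(240,190,380,290),5);where()
E
```

```text
8.35 tip jig mm [-127.7   -0.    19.4] rot(lean=-y) [ -0.  -26.6  -0. ] Fjig [ 0.16 -0.35 -2.25] M [ 0.06  -0.35  -0.016]
8.4 tip jig mm [-1.273e+02  1.000e-01  2.000e+01] rot(lean=-y) [ -0.  -26.5  -0. ] Fjig [ 0.69  0.32 -2.2 ] M [-0.015 -0.351  0.026]
8.45 tip jig mm [-1.271e+02  1.000e-01  2.030e+01] rot(lean=-y) [ -0.  -26.5  -0. ] Fjig [-0.64  0.12 -2.18] M [-0.015 -0.27  -0.045]
```

View pics/s4.png

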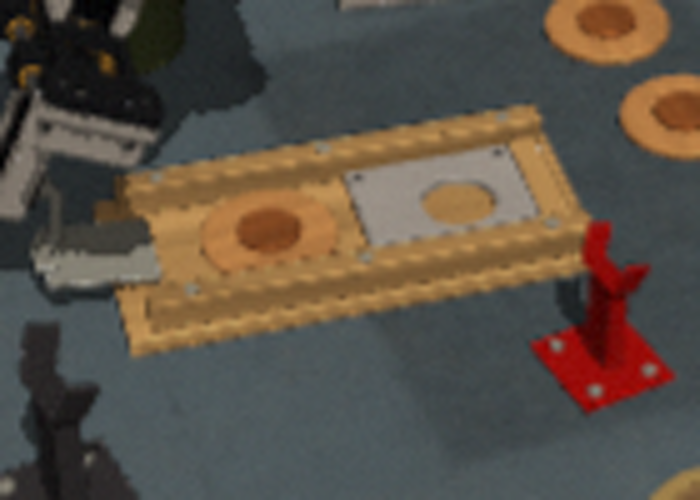

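The blade is level over the mouth of the bay (crop 155,265), in line with the badge. Now I'll feel for the floor.

Call:
play_rows --translation '[[0.025, 0, 0.05], [0.025, 0, 0.05], [0, 0, 0]]' --twist '[[0, 0, 0], [0, 0, 0], [0, 0, 0]]' --gripper '[-1, -1, -1]'

```text
time: 8.75
tool_pos: [0.4919, 0.0395, 0.2494]
ee_rot: [3.142, 0.463, -0.024]
wrist_force: [-0.8, 0.4, -1.6]
width: 0.022
finger_force: 30.0
```

Call:
play_rows --translation '[[0.011, 0, 0.022], [0, 0, 0]]' --twist '[[0, 0, 0], [0, 0, 0]]' --gripper '[-1, -1]'

```text
time: 8.95
tool_pos: [0.4919, 0.0396, 0.2485]
ee_rot: [3.142, 0.463, -0.024]
wrist_force: [-0.6, 0.5, -2.1]
width: 0.0221
finger_force: 30.0
```

Call:
play_rows --translation '[[0.011, 0, 0.022], [0, 0, 0]]' --twist '[[0, 0, 0], [0, 0, 0]]' --gripper '[-1, -1]'

```text
time: 9.15
tool_pos: [0.4919, 0.0396, 0.2474]
ee_rot: [3.142, 0.463, -0.024]
wrist_force: [-0.7, 0.1, -1.8]
width: 0.022
finger_force: 30.0
```

```bash
python3 - <<'E'
from h import *
where()
E
```

```text
9.15 tip jig mm [-128.1    0.4   13.2] rot(lean=-y) [ -0.  -26.5  -0.1] Fjig [-0.7   0.11 -1.81] M [-0.011 -0.377  0.02 ]
```

Call:
play_rows --translation '[[0.011, 0, 0.022], [0, 0, 0]]' --twist '[[0, 0, 0], [0, 0, 0]]' --gripper '[-1, -1]'

```text
time: 9.35
tool_pos: [0.4919, 0.0396, 0.2464]
ee_rot: [3.142, 0.463, -0.024]
wrist_force: [-0.1, 0.2, -2.4]
width: 0.0218
finger_force: 30.0
```

Call:
play_rows --translation '[[0.006, 0, 0.011], [0, 0, 0]]' --twist '[[0, 0, 0], [0, 0, 0]]' --gripper '[-1, -1]'

```text
time: 9.55
tool_pos: [0.492, 0.0396, 0.246]
ee_rot: [3.142, 0.463, -0.024]
wrist_force: [-0.0, 0.3, -0.8]
width: 0.0221
finger_force: 30.0
```

```bash
python3 - <<'E'
from h import *
where()
E
```

```text
9.55 tip jig mm [-128.1    0.4   11.8] rot(lean=-y) [ -0.  -26.5  -0.1] Fjig [-0.02  0.34 -0.83] M [ 0.027 -0.347  0.017]
```

Call:
play_rows --translation '[[0.006, 0, 0.011], [0, 0, 0]]' --twist '[[0, 0, 0], [0, 0, 0]]' --gripper '[-1, -1]'

```text
time: 9.75
tool_pos: [0.492, 0.0396, 0.2455]
ee_rot: [3.142, 0.463, -0.024]
wrist_force: [1.2, 0.3, -0.7]
width: 0.0215
finger_force: 30.0
```

Call:
play_rows --translation '[[0, 0, 0]]' --twist '[[0, 0, 0]]' --gripper '[-1]'

```text
time: 9.85
tool_pos: [0.492, 0.0396, 0.2456]
ee_rot: [3.142, 0.463, -0.024]
wrist_force: [0.3, 0.8, -2.3]
width: 0.0219
finger_force: 30.0
```

```bash
python3 - <<'E'
from h import *
where()
E
```

```text
9.85 tip jig mm [-128.     0.4   11.3] rot(lean=-y) [ -0.  -26.5  -0.1] Fjig [ 0.23  0.85 -2.32] M [ 0.043 -0.345 -0.004]
```

Call:
play_rows --translation '[[0.006, 0, 0.011], [0, 0, 0]]' --twist '[[0, 0, 0], [0, 0, 0]]' --gripper '[-1, -1]'

```text
time: 10.05
tool_pos: [0.4921, 0.0396, 0.2451]
ee_rot: [3.142, 0.463, -0.024]
wrist_force: [0.4, -0.0, -1.9]
width: 0.0216
finger_force: 30.0
```

Call:
play_rows --translation '[[0, 0, 0]]' --twist '[[0, 0, 0]]' --gripper '[-1]'

```text
time: 10.15
tool_pos: [0.492, 0.0396, 0.2451]
ee_rot: [3.142, 0.463, -0.024]
wrist_force: [-0.9, -0.7, -1.4]
width: 0.0218
finger_force: 30.0
```

Call:
play_rows --translation '[[0.006, 0, 0.011], [0, 0, 0]]' --twist '[[0, 0, 0], [0, 0, 0]]' --gripper '[-1, -1]'

```text
time: 10.35
tool_pos: [0.492, 0.0396, 0.2448]
ee_rot: [3.142, 0.463, -0.024]
wrist_force: [-0.7, 0.3, 0.1]
width: 0.0219
finger_force: 30.0
```

Call:
play_rows --translation '[[0, 0, 0]]' --twist '[[0, 0, 0]]' --gripper '[-1]'

```text
time: 10.45
tool_pos: [0.492, 0.0396, 0.2448]
ee_rot: [3.142, 0.463, -0.024]
wrist_force: [-0.2, 0.3, 0.3]
width: 0.0215
finger_force: 30.0
```

```bash
python3 - <<'E'
from h import *
where()
E
```

```text
10.45 tip jig mm [-128.     0.4   10.6] rot(lean=-y) [ -0.  -26.5  -0.1] Fjig [-0.24  0.31  0.34] M [-0.033 -0.229 -0.019]
```

```bash
cat >> h.py <<'E'
def avg(n=8):
    A=[]
    for _ in range(n):
        o=robot.get_obs();A.append(np.r_[JR.inv().apply(o['wrist_force']),JR.inv().apply(o['wrist_torque'])]);robot.snapshot('wrist')
    where();print('avg',np.mean(A,0).round(3),'sd',np.std(A,0).round(2))
E
python3 - <<'E'
from h import *
avg()
E
```

```text
10.85 tip jig mm [-128.     0.4   10.4] rot(lean=-y) [ -0.  -26.5  -0.1] Fjig [-1.86  0.29  0.69] M [ 0.075 -0.145 -0.028]
avg [-0.875  0.236  0.28   0.011 -0.161 -0.014] sd [0.4  0.32 0.44 0.04 0.05 0.01]
```

Call:
play_rows --translation '[[-0.03, 0, -0.06], [0, 0, 0]]' --twist '[[0, 0, 0], [0, 0, 0]]' --gripper '[-1, -1]'

```text
time: 11.05
tool_pos: [0.4922, 0.0396, 0.2474]
ee_rot: [3.142, 0.462, -0.024]
wrist_force: [0.3, 0.7, -1.9]
width: 0.0221
finger_force: 30.0
```

```bash
python3 - <<'E'
from h import *
avg()
E
```

```text
11.45 tip jig mm [-128.     0.4   12.9] rot(lean=-y) [ -0.  -26.5  -0.1] Fjig [ 0.31 -0.45 -1.75] M [ 0.036 -0.38  -0.044]
avg [-0.327 -0.03  -2.266  0.024 -0.348 -0.018] sd [0.44 0.6  0.55 0.02 0.03 0.02]
```

```bash
python3 - <<'E'
from h import *
go(((-106,11.7,28.5),5),md=3)
R=D(JY,np.radians(28.5));print('down1mm',R.inv().apply([0,0,-1/40]).round(4),'fwd1mm',R.inv().apply(JR.apply([1/40,0,0])).round(4))
E
```

```text
T [[0.137, 0.002, -0.061], [0.137, 0.002, -0.062], [0.137, 0.002, -0.062], [0.136, 0.002, -0.063], [0.136, 0.003, -0.065]] 
W [[0.001, -0.069, 0.002], [0.001, -0.068, 0.002], [0.001, -0.069, 0.002], [0.002, -0.068, 0.003], [0.001, -0.069, 0.002]] 
G [-1, -1, -1, -1, -1]
max 0.137 0.069 end [0.522  0.0384 0.2457]
down1mm [ 0.0119 -0.      0.022 ] fwd1mm [ 0.022   0.     -0.0119]
```

Call:
play_rows --translation '[[0.137, 0.002, -0.062], [0.137, 0.002, -0.062], [0.137, 0.002, -0.062], [0.136, 0.002, -0.063], [0.136, 0.002, -0.064], [0, 0, 0], [0, 0, 0]]' --twist '[[0.001, -0.069, 0.002], [0.001, -0.069, 0.002], [0.001, -0.069, 0.002], [0.001, -0.069, 0.002], [0.001, -0.069, 0.002], [0, 0, 0], [0, 0, 0]]' --gripper '[-1, -1, -1, -1, -1, -1, -1]'

```text
time: 12.15
tool_pos: [0.5222, 0.0384, 0.2456]
ee_rot: [3.142, 0.498, -0.025]
wrist_force: [-0.8, 1.2, -1.7]
width: 0.0213
finger_force: 30.0
```

```bash
python3 - <<'E'
from h import *
avg(4)
E
```

```text
12.35 tip jig mm [-106.2    0.    11.9] rot(lean=-y) [ -0.  -28.5  -0. ] Fjig [ 0.49 -0.15 -1.66] M [-0.032 -0.344 -0.018]
avg [-0.084  0.41  -1.728  0.013 -0.366  0.007] sd [0.58 0.66 0.15 0.01 0.03 0.04]
```

Call:
play_rows --translation '[[0.006, 0, 0.011], [0, 0, 0]]' --twist '[[0, 0, 0], [0, 0, 0]]' --gripper '[-1, -1]'

```text
time: 12.55
tool_pos: [0.5219, 0.0385, 0.2453]
ee_rot: [3.142, 0.497, -0.025]
wrist_force: [0.4, -0.9, -1.8]
width: 0.0215
finger_force: 30.0
```

```bash
python3 - <<'E'
from h import *
avg(4)
E
```

```text
12.75 tip jig mm [-106.     0.    11.3] rot(lean=-y) [ -0.  -28.5  -0. ] Fjig [-1.18 -0.74 -2.67] M [ 0.066 -0.384 -0.053]
avg [-0.039 -0.099 -1.749  0.031 -0.394  0.005] sd [0.29 0.83 0.32 0.02 0.03 0.02]
```

Call:
play_rows --translation '[[0.006, 0, 0.011], [0, 0, 0]]' --twist '[[0, 0, 0], [0, 0, 0]]' --gripper '[-1, -1]'

```text
time: 12.95
tool_pos: [0.522, 0.0384, 0.2449]
ee_rot: [3.142, 0.498, -0.025]
wrist_force: [-1.2, -0.4, -0.8]
width: 0.0218
finger_force: 30.0
```

```bash
python3 - <<'E'
from h import *
avg(3)
E
```

```text
13.1 tip jig mm [-106.     0.    10.9] rot(lean=-y) [ -0.  -28.5  -0. ] Fjig [-0.09  1.34 -1.18] M [ 0.054 -0.312 -0.025]
avg [-0.66  -0.465 -1.023  0.021 -0.322 -0.009] sd [0.54 0.2  0.34 0.03 0.02 0.04]
```

Call:
play_rows --translation '[[0.006, 0, 0.011], [0, 0, 0]]' --twist '[[0, 0, 0], [0, 0, 0]]' --gripper '[-1, -1]'

```text
time: 13.3
tool_pos: [0.522, 0.0385, 0.2445]
ee_rot: [3.142, 0.498, -0.025]
wrist_force: [-0.8, -0.2, 1.0]
width: 0.022
finger_force: 30.0
```

```bash
python3 - <<'E'
from h import *
avg(3)
E
```

```text
13.45 tip jig mm [-106.1    0.    10.5] rot(lean=-y) [ -0.  -28.5  -0. ] Fjig [-1.57 -0.76  0.79] M [ 0.075 -0.148  0.003]
avg [-1.287  0.127  0.031  0.012 -0.149 -0.011] sd [0.37 0.37 0.71 0.02 0.02 0.03]
```

The floor is felt at the same tip height at both leans, so it is the tip that touches. Now I'll slide forward.

Call:
play_rows --translation '[[0.044, 0, -0.024], [0.044, 0, -0.024], [0.044, 0, -0.024], [0.044, 0, -0.024], [0.044, 0, -0.024], [0.044, 0, -0.024], [0.044, 0, -0.024], [0, 0, 0]]' --twist '[[0, 0, 0], [0, 0, 0], [0, 0, 0], [0, 0, 0], [0, 0, 0], [0, 0, 0], [0, 0, 0], [0, 0, 0]]' --gripper '[-1, -1, -1, -1, -1, -1, -1, -1]'

```text
time: 14.25
tool_pos: [0.5363, 0.0381, 0.2444]
ee_rot: [3.142, 0.497, -0.025]
wrist_force: [-1.4, 0.1, 1.8]
width: 0.0221
finger_force: 30.0
```

```bash
python3 - <<'E'
from h import *
avg(3);r=robot.spot_point('badge_mid','top')
print([(JR.inv().apply(np.array(q['centre'])-J0)*1e3).round(1) for q in r[:2]])
E
```

```text
14.4 tip jig mm [-91.7   0.   10.4] rot(lean=-y) [ -0.  -28.5  -0. ] Fjig [-1.77 -0.4   1.68] M [0.004 0.07  0.008]
avg [-1.328 -0.166  1.92   0.008  0.08  -0.031] sd [0.08 0.42 0.3  0.01 0.02 0.01]
[array([-52.7,  -1.5,  18.1])]
```

Call:
play_rows --translation '[[0.044, 0, -0.024], [0.044, 0, -0.024], [0.044, 0, -0.024], [0.044, 0, -0.024], [0, 0, 0]]' --twist '[[0, 0, 0], [0, 0, 0], [0, 0, 0], [0, 0, 0], [0, 0, 0]]' --gripper '[-1, -1, -1, -1, -1]'

```text
time: 14.95
tool_pos: [0.5444, 0.0379, 0.2444]
ee_rot: [3.142, 0.497, -0.025]
wrist_force: [-1.9, 0.3, 0.8]
width: 0.0218
finger_force: 30.0
```

```bash
python3 - <<'E'
from h import *
avg(3)
E
```

```text
15.1 tip jig mm [-83.6   0.   10.4] rot(lean=-y) [ -0.  -28.5  -0. ] Fjig [-0.85  0.32  1.52] M [ 0.015 -0.03  -0.043]
avg [-1.717  0.061  1.8    0.014  0.041 -0.013] sd [0.26 0.26 0.95 0.02 0.04 0.01]
```

Call:
play_rows --translation '[[0.042, 0, -0.029], [0.044, 0, -0.024], [0.044, 0, -0.024], [0.044, 0, -0.024], [0.044, 0, -0.024], [0, 0, 0]]' --twist '[[0, 0, 0], [0, 0, 0], [0, 0, 0], [0, 0, 0], [0, 0, 0], [0, 0, 0]]' --gripper '[-1, -1, -1, -1, -1, -1]'

```text
time: 15.7
tool_pos: [0.5545, 0.0376, 0.2445]
ee_rot: [3.142, 0.497, -0.025]
wrist_force: [-1.6, 0.2, 0.3]
width: 0.0218
finger_force: 30.0
```

```bash
python3 - <<'E'
from h import *
avg(3)
E
```

```text
15.85 tip jig mm [-73.4   0.   10.5] rot(lean=-y) [ -0.  -28.4  -0. ] Fjig [-1.92 -0.41  0.15] M [ 0.015 -0.174 -0.017]
avg [-1.707  0.117  0.252  0.027 -0.067 -0.006] sd [0.25 0.26 0.09 0.03 0.06 0.  ]
```

Call:
play_rows --translation '[[0.044, 0, -0.024], [0.044, 0, -0.024], [0.044, 0, -0.024], [0, 0, 0]]' --twist '[[0, 0, 0], [0, 0, 0], [0, 0, 0], [0, 0, 0]]' --gripper '[-1, -1, -1, -1]'

```text
time: 16.25
tool_pos: [0.5604, 0.0375, 0.2446]
ee_rot: [3.142, 0.497, -0.025]
wrist_force: [-1.0, 1.5, 0.2]
width: 0.0217
finger_force: 30.0
```

```bash
python3 - <<'E'
from h import *
avg(3);snap('side','s5.png',(250,190,370,280),6)
E
```

```text
16.4 tip jig mm [-67.6   0.   10.6] rot(lean=-y) [ -0.  -28.5  -0. ] Fjig [-0.98  0.3   0.43] M [ 0.035 -0.093 -0.066]
avg [-1.11   0.574  0.271  0.041 -0.052 -0.022] sd [0.3  0.91 0.33 0.02 0.04 0.03]
```

View pics/s5.png

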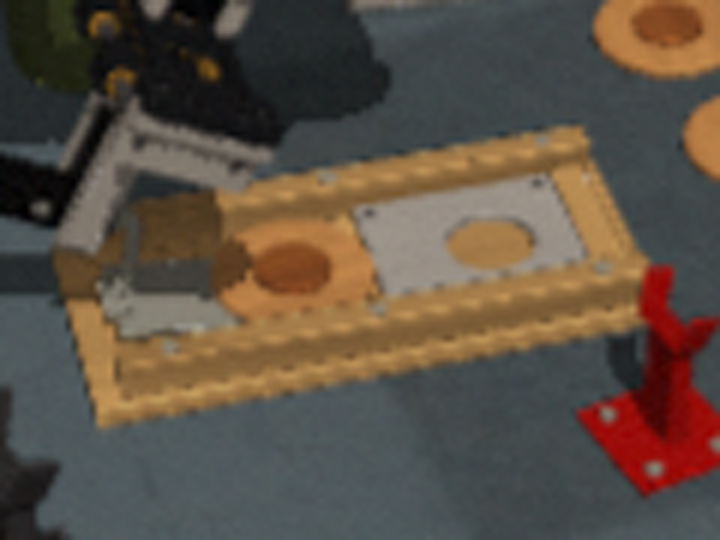

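The badge is now at the step and the blade has slid under its near rim (crop 225,310). I'll advance further.

Call:
play_rows --translation '[[0.055, 0, -0.03], [0.055, 0, -0.03], [0.055, 0, -0.03], [0.055, 0, -0.03], [0.055, 0, -0.03], [0, 0, 0]]' --twist '[[0, 0, 0], [0, 0, 0], [0, 0, 0], [0, 0, 0], [0, 0, 0], [0, 0, 0]]' --gripper '[-1, -1, -1, -1, -1, -1]'

```text
time: 17.05
tool_pos: [0.5731, 0.0372, 0.2446]
ee_rot: [3.142, 0.497, -0.025]
wrist_force: [-1.3, 0.1, 0.4]
width: 0.0219
finger_force: 30.0
```

```bash
python3 - <<'E'
from h import *
avg(3)
E
```

```text
17.2 tip jig mm [-54.8   0.   10.6] rot(lean=-y) [ -0.  -28.4  -0. ] Fjig [-0.47 -0.16 -0.45] M [-0.012 -0.295 -0.001]
avg [-0.724 -0.314  0.089  0.008 -0.178 -0.018] sd [0.53 0.4  0.29 0.02 0.04 0.05]
```

Call:
play_rows --translation '[[0.055, 0, -0.03], [0.055, 0, -0.03], [0.055, 0, -0.03], [0.055, 0, -0.03], [0.055, 0, -0.03], [0, 0, 0]]' --twist '[[0, 0, 0], [0, 0, 0], [0, 0, 0], [0, 0, 0], [0, 0, 0], [0, 0, 0]]' --gripper '[-1, -1, -1, -1, -1, -1]'

```text
time: 17.8
tool_pos: [0.5856, 0.0368, 0.2446]
ee_rot: [3.142, 0.497, -0.025]
wrist_force: [-0.7, -0.4, 0.4]
width: 0.0214
finger_force: 30.0
```

```bash
python3 - <<'E'
from h import *
avg(3)
for c in('top','side'):
  r=robot.spot_point('badge_mid',c) if robot.snapshot(c) is not None else 0
  print([(JR.inv().apply(np.array(q['centre'])-J0)*1e3).round(1) for q in r[:2]])
E
```

```text
17.95 tip jig mm [-42.3  -0.   10.6] rot(lean=-y) [ -0.  -28.4  -0. ] Fjig [-0.63 -0.07 -1.09] M [-0.008 -0.268  0.035]
avg [-0.81  -0.282 -0.081  0.002 -0.248 -0.017] sd [0.29 0.3  0.51 0.02 0.01 0.02]
[]
[array([-38.1,   0.8,  21.6])]
```

The badge is against the step with the blade 42 mm under it. Next is the tipping arc.

```bash
python3 - <<'E'
from h import *
w=[]
r=44
for f,L in ((15,27),(30,25),(45,23),(60,21.5),(75,20.5),(88,20)):
    a=np.radians(f);s=6*np.tan(a) if f<31 else 7*np.sin(a)
    w.append(((-s-r*np.cos(a),12+r*np.sin(a)-3,L),4))
go(*w)
E
```

```text
T [[-0.07, 0.0, -0.03], [-0.07, 0.0, -0.03], [-0.07, 0.0, -0.03], [-0.07, 0.0, -0.04], [-0.06, 0.0, -0.04], [-0.06, 0.0, -0.04], [-0.06, 0.0, -0.05], [-0.07, 0.0, -0.04]] 
W [[0.0, 0.06, 0.0], [0.0, 0.06, 0.0], [0.0, 0.06, 0.0], [0.0, 0.07, 0.0], [0.0, 0.09, 0.0], [0.0, 0.09, 0.0], [0.0, 0.08, 0.0], [0.0, 0.09, 0.0]] 
G [-1, -1, -1, -1, -1, -1, -1, -1]
T [[-0.04, 0.0, -0.04], [-0.04, 0.0, -0.05], [-0.03, 0.0, -0.04], [-0.04, 0.0, -0.05], [0.0, 0.0, -0.04], [-0.01, 0.0, -0.04], [0.0, 0.0, -0.04], [-0.01, 0.0, -0.05]] 
W [[0.0, 0.09, 0.0], [0.0, 0.09, 0.0], [0.0, 0.08, 0.0], [0.0, 0.09, 0.0], [0.0, 0.06, 0.0], [0.0, 0.07, 0.0], [0.0, 0.06, 0.0], [0.0, 0.07, 0.0]] 
G [-1, -1, -1, -1, -1, -1, -1, -1]
T [[0.03, 0.0, -0.04], [0.02, 0.0, -0.03], [0.03, 0.0, -0.04], [0.02, 0.0, -0.03], [0.04, 0.0, -0.02], [0.04, 0.0, -0.03], [0.04, 0.0, -0.02], [0.05, 0.0, -0.03]] 
W [[0.0, 0.04, 0.0], [0.0, 0.04, 0.0], [0.0, 0.05, 0.0], [0.0, 0.04, 0.0], [0.0, 0.02, 0.0], [0.0, 0.02, 0.0], [0.0, 0.03, 0.0], [0.0, 0.02, 0.0]] 
G [-1, -1, -1, -1, -1, -1, -1, -1]
max 0.07 0.09 end [0.5848 0.0369 0.2859]
```

Call:
play_rows --translation '[[-0.07, 0, -0.03], [-0.07, 0, -0.03], [-0.07, 0, -0.03], [-0.07, 0, -0.04], [-0.06, 0, -0.04], [-0.06, 0, -0.04], [-0.06, 0, -0.05], [-0.07, 0, -0.04]]' --twist '[[0, 0.06, 0], [0, 0.06, 0], [0, 0.06, 0], [0, 0.07, 0], [0, 0.09, 0], [0, 0.09, 0], [0, 0.08, 0], [0, 0.09, 0]]' --gripper '[-1, -1, -1, -1, -1, -1, -1, -1]'

```text
time: 18.95
tool_pos: [0.5717, 0.0372, 0.2653]
ee_rot: [3.142, 0.437, -0.025]
wrist_force: [0.0, -0.6, -3.3]
width: 0.0219
finger_force: 30.0
```

```bash
python3 - <<'E'
from h import *
avg(2)
robot.snapshot('side')
for n in('badge_mid','badge'):
  r=robot.spot_point(n,'side');print([(JR.inv().apply(np.array(q['centre'])-J0)*1e3).round(1) for q in r[:2]])
E
```

```text
19.05 tip jig mm [-42.    0.1  31.6] rot(lean=-y) [ -0. -25.  -0.] Fjig [-0.01  0.44 -3.53] M [ 0.08  -0.283 -0.012]
avg [-2.870e-01 -3.650e-01 -2.822e+00  4.100e-02 -3.310e-01 -1.000e-03] sd [0.3  0.25 0.44 0.03 0.03 0.04]
[array([-35. ,  -0.4,  38.7])]
[array([-39.5,   0.1,  37.5])]
```

Call:
play_rows --translation '[[-0.04, 0, -0.04], [-0.04, 0, -0.05], [-0.03, 0, -0.04], [-0.04, 0, -0.05], [0, 0, -0.04], [-0.01, 0, -0.04], [0, 0, -0.04], [-0.01, 0, -0.05]]' --twist '[[0, 0.09, 0], [0, 0.09, 0], [0, 0.08, 0], [0, 0.09, 0], [0, 0.06, 0], [0, 0.07, 0], [0, 0.06, 0], [0, 0.07, 0]]' --gripper '[-1, -1, -1, -1, -1, -1, -1, -1]'

```text
time: 20.0
tool_pos: [0.5712, 0.0372, 0.2807]
ee_rot: [3.142, 0.376, -0.025]
wrist_force: [-0.1, 0.5, -2.9]
width: 0.022
finger_force: 30.0
```

```bash
python3 - <<'E'
from h import *
avg(2)
robot.snapshot('side')
for n in('badge_mid','badge'):
  r=robot.spot_point(n,'side');print([(JR.inv().apply(np.array(q['centre'])-J0)*1e3).round(1) for q in r[:2]])
E
```

```text
20.1 tip jig mm [-28.1   0.   47.7] rot(lean=-y) [ -0.  -21.5  -0. ] Fjig [-0.45  0.69 -2.03] M [-0.003 -0.181 -0.068]
avg [-0.203  0.858 -2.745  0.003 -0.292  0.012] sd [0.08 0.33 0.14 0.02 0.01 0.02]
[array([-19.6,   0.6,  48.6]), array([ 3.6, -3.9, -6.9])]
[array([-25.5,  -0.8,  47.8])]
```

The badge follows the blade at about 60°. I'll continue over the top.

Call:
play_rows --translation '[[0.03, 0, -0.04], [0.02, 0, -0.03], [0.03, 0, -0.04], [0.02, 0, -0.03], [0.04, 0, -0.02], [0.04, 0, -0.03], [0.04, 0, -0.02], [0.05, 0, -0.03]]' --twist '[[0, 0.04, 0], [0, 0.04, 0], [0, 0.05, 0], [0, 0.04, 0], [0, 0.02, 0], [0, 0.02, 0], [0, 0.03, 0], [0, 0.02, 0]]' --gripper '[-1, -1, -1, -1, -1, -1, -1, -1]'

```text
time: 21.05
tool_pos: [0.5849, 0.0369, 0.2858]
ee_rot: [3.142, 0.35, -0.025]
wrist_force: [0.1, -0.2, -2.3]
width: 0.0218
finger_force: 30.0
```

```bash
python3 - <<'E'
from h import *
avg(2)
robot.snapshot('side')
for n in('badge_mid','badge'):
  r=robot.spot_point(n,'side');print([(JR.inv().apply(np.array(q['centre'])-J0)*1e3).round(1) for q in r[:2]])
go(((4,54,20),5),((16,54,20),5),md=3)
E
```

```text
21.15 tip jig mm [-8.6 -0.  53. ] rot(lean=-y) [ -0.  -20.1  -0. ] Fjig [-0.66  0.77 -0.99] M [ 0.009 -0.239 -0.068]
avg [ 0.07  -0.226 -2.109  0.048 -0.273 -0.034] sd [0.05 0.03 0.24 0.02 0.02 0.03]
[array([-80.7,   0.7,  55.3]), array([ 0.1,  1.6, 53.2])]
[array([-8.4,  1.9, 54.8])]
T [[0.057, 0.0, -0.027], [0.057, 0.0, -0.027], [0.058, 0.001, -0.027], [0.057, 0.0, -0.027], [0.058, 0.001, -0.027], [0.056, 0.0, -0.02], [0.056, 0.0, -0.021], [0.057, 0.0, -0.02]] 
W [[0.0, 0.003, 0.0], [0.0, 0.003, 0.0], [0.0, 0.003, 0.001], [0.001, 0.003, 0.0], [0.0, 0.004, 0.001], [0.0, 0.0, 0.0], [0.0, 0.0, 0.0], [0.0, 0.0, 0.0]] 
G [-1, -1, -1, -1, -1, -1, -1, -1]
T [[0.056, 0.0, -0.021], [0.057, 0.0, -0.02]] 
W [[0.0, 0.0, 0.0], [0.0, 0.0, 0.0]] 
G [-1, -1]
max 0.058 0.004 end [0.6093 0.0362 0.2868]
```

Call:
play_rows --translation '[[0.057, 0, -0.027], [0.057, 0, -0.027], [0.057, 0, -0.027], [0.057, 0, -0.027], [0.057, 0, -0.027], [0.056, 0, -0.02], [0.056, 0, -0.02], [0, 0, 0]]' --twist '[[0, 0, 0], [0, 0, 0], [0, 0, 0], [0, 0, 0], [0, 0, 0], [0, 0, 0], [0, 0, 0], [0, 0, 0]]' --gripper '[-1, -1, -1, -1, -1, -1, -1, -1]'

```text
time: 22.1
tool_pos: [0.6023, 0.0364, 0.2868]
ee_rot: [3.142, 0.35, -0.025]
wrist_force: [-1.0, 0.0, -2.0]
width: 0.022
finger_force: 30.0
```

```bash
python3 - <<'E'
from h import *
avg(2)
for c in('side','top'):
 robot.snapshot(c)
 for n in('badge_mid','badge'):
  r=robot.spot_point(n,c);print(c,[((JR.inv().apply(np.array(q['centre'])-J0)*1e3).round(1),round(q['score'],2)) for q in r[:2]])
E
```

```text
22.2 tip jig mm [ 8.3  0.1 54. ] rot(lean=-y) [ -0.  -20.1  -0. ] Fjig [ 0.96 -0.   -1.75] M [ 0.029 -0.293 -0.022]
avg [-3.330e-01 -3.570e-01 -2.032e+00 -1.000e-03 -2.690e-01 -4.500e-02] sd [0.7  0.36 0.04 0.   0.03 0.06]
side [(array([38.8,  1.7, 26.3]), 0.8), (array([31.9,  1.3, 32.3]), 0.48)]
side [(array([31.4, -0.3, 32.9]), 0.7)]
top []
top []
```

The badge has fallen face down, centred near x = +37. I'll retreat, lower the blade behind its rim, and push.

```bash
python3 - <<'E'
from h import *
go(((-24,54,22),2),((-24,24.1,22),2),md=2)
R=D(JY,np.radians(22));print('down1mm',R.inv().apply([0,0,-1/40]).round(4),'fwd1mm',R.inv().apply(JR.apply([1/40,0,0])).round(4))
E
```

```text
T [[-0.29, 0.0, 0.1], [-0.29, 0.0, 0.1], [0.14, 0.0, 0.35], [0.14, 0.0, 0.34]] 
W [[0.0, -0.17, 0.0], [0.0, -0.17, 0.0], [0.0, 0.0, 0.0], [0.0, 0.0, 0.0]] 
G [-1, -1, -1, -1]
max 0.35 0.17 end [0.5774 0.0371 0.2579]
down1mm [ 0.0094 -0.      0.0232] fwd1mm [ 0.0232  0.     -0.0094]
```

Call:
play_rows --translation '[[-0.29, 0, 0.1], [-0.29, 0, 0.1], [0, 0, 0], [0.14, 0, 0.35], [0.14, 0, 0.34], [0, 0, 0], [0, 0, 0]]' --twist '[[0, -0.17, 0], [0, -0.17, 0], [0, 0, 0], [0, 0, 0], [0, 0, 0], [0, 0, 0], [0, 0, 0]]' --gripper '[-1, -1, -1, -1, -1, -1, -1]'

```text
time: 23.2
tool_pos: [0.5773, 0.037, 0.2563]
ee_rot: [3.142, 0.387, -0.025]
wrist_force: [-0.0, 0.2, -2.0]
width: 0.0216
finger_force: 30.0
```

```bash
python3 - <<'E'
from h import *
avg(3)
for c in('side','top'):
 robot.snapshot(c)
 for n in('badge_mid','badge'):
  r=robot.spot_point(n,c);print(c,[((JR.inv().apply(np.array(q['centre'])-J0)*1e3).round(1),round(q['score'],2)) for q in r[:2]])
 r=robot.recognise('badge',c);print(c,[((JR.inv().apply(np.array(q['centre'])-J0)*1e3).round(1),round(q['score'],2)) for q in r[:2]])
E
```

```text
23.35 tip jig mm [-23.6   0.   24.5] rot(lean=-y) [ -0. -22.  -0.] Fjig [ 0.55  0.04 -2.47] M [-0.01 -0.29  0.  ]
avg [-0.244  0.186 -2.277  0.023 -0.281  0.026] sd [0.2  0.1  0.61 0.03 0.02 0.03]
side [(array([36.1, -1.8, 27.8]), 0.84)]
side [(array([32.9, -0.8, 30.4]), 0.59)]
side [(array([33.8, -2.5, 30.5]), 0.9)]
top []
top []
top []
```

Call:
play_rows --translation '[[0.058, 0, -0.023], [0.058, 0, -0.023], [0.058, 0, -0.023], [0.058, 0, -0.023], [0.058, 0, -0.023], [0.058, 0, -0.023], [0.058, 0, -0.023], [0.058, 0, -0.023]]' --twist '[[0, 0, 0], [0, 0, 0], [0, 0, 0], [0, 0, 0], [0, 0, 0], [0, 0, 0], [0, 0, 0], [0, 0, 0]]' --gripper '[-1, -1, -1, -1, -1, -1, -1, -1]'

```text
time: 24.55
tool_pos: [0.5975, 0.0366, 0.2576]
ee_rot: [3.142, 0.385, -0.025]
wrist_force: [-1.4, 0.2, -1.8]
width: 0.0215
finger_force: 30.0
```

Call:
play_rows --translation '[[0.058, 0, -0.023], [0.058, 0, -0.023], [0.058, 0, -0.023], [0, 0, 0]]' --twist '[[0, 0, 0], [0, 0, 0], [0, 0, 0], [0, 0, 0]]' --gripper '[-1, -1, -1, -1]'

```text
time: 24.95
tool_pos: [0.6053, 0.0364, 0.2576]
ee_rot: [3.142, 0.384, -0.025]
wrist_force: [0.2, -0.8, -2.1]
width: 0.0218
finger_force: 30.0
```

```bash
python3 - <<'E'
from h import *
avg(3)
robot.snapshot('side')
for n in('badge_mid','badge'):
  r=robot.spot_point(n,'side');print([((JR.inv().apply(np.array(q['centre'])-J0)*1e3).round(1),round(q['score'],2)) for q in r[:2]])
E
```

```text
25.1 tip jig mm [ 3.5  0.  24. ] rot(lean=-y) [ -0. -22.  -0.] Fjig [ 0.26  0.39 -2.74] M [ 0.007 -0.286 -0.032]
avg [-0.135  0.045 -1.895  0.01  -0.281 -0.041] sd [0.31 0.69 0.41 0.02 0.04 0.  ]
[(array([50.4,  0.8, 26.3]), 0.93)]
[(array([46.9,  0.6, 28.4]), 0.91)]
```

Call:
play_rows --translation '[[0.046, 0, -0.019], [0.046, 0, -0.019], [0.046, 0, -0.019], [0.046, 0, -0.019], [0, 0, 0]]' --twist '[[0, 0, 0], [0, 0, 0], [0, 0, 0], [0, 0, 0], [0, 0, 0]]' --gripper '[-1, -1, -1, -1, -1]'

```text
time: 25.75
tool_pos: [0.6132, 0.0362, 0.2576]
ee_rot: [3.142, 0.384, -0.025]
wrist_force: [0.2, 0.6, -1.4]
width: 0.0218
finger_force: 30.0
```

```bash
python3 - <<'E'
from h import *
avg(3)
robot.snapshot('side')
for n in('badge_mid','badge'):
  r=robot.spot_point(n,'side');print([((JR.inv().apply(np.array(q['centre'])-J0)*1e3).round(1),round(q['score'],2)) for q in r[:2]])
E
```

```text
25.9 tip jig mm [11.4  0.1 24.1] rot(lean=-y) [ -0. -22.  -0.] Fjig [ 0.09 -0.67 -2.03] M [ 0.006 -0.228  0.049]
avg [-0.031 -0.017 -1.651  0.027 -0.311 -0.   ] sd [0.18 0.58 0.47 0.01 0.01 0.03]
[(array([56.6,  1.6, 25.2]), 0.62), (array([ 2.9,  2.6, 15. ]), 0.22)]
[(array([54.1, -0. , 29.7]), 0.75)]
```

Call:
play_rows --translation '[[0.044, 0, -0.014], [0.044, 0, -0.014], [0.044, 0, -0.014], [0, 0, 0]]' --twist '[[0, 0, 0], [0, 0, 0], [0, 0, 0], [0, 0, 0]]' --gripper '[-1, -1, -1, -1]'

```text
time: 26.45
tool_pos: [0.6187, 0.036, 0.2572]
ee_rot: [3.142, 0.384, -0.025]
wrist_force: [-0.5, -0.7, -2.4]
width: 0.0219
finger_force: 30.0
```

```bash
python3 - <<'E'
from h import *
avg(3)
robot.snapshot('side')
for n in('badge_mid','badge'):
  r=robot.spot_point(n,'side');print([((JR.inv().apply(np.array(q['centre'])-J0)*1e3).round(1),round(q['score'],2)) for q in r[:2]])
E
```

```text
26.6 tip jig mm [16.9  0.1 23.6] rot(lean=-y) [ -0. -22.  -0.] Fjig [ 0.08 -0.3  -1.63] M [-0.049 -0.292 -0.028]
avg [-0.029 -0.211 -2.258  0.    -0.293  0.006] sd [0.38 0.35 0.14 0.03 0.02 0.01]
[(array([64.4, -1.8, 20.9]), 0.61)]
[]
```

Call:
play_rows --translation '[[-0.23, 0, 0.09], [-0.7, 0, -0.4], [-0.7, 0, -0.5], [0, 0, 0]]' --twist '[[0, 0, 0], [0, 0, 0], [0, 0, 0], [0, 0, 0]]' --gripper '[-1, -1, -1, -1]'

```text
time: 27.15
tool_pos: [0.569, 0.0375, 0.3167]
ee_rot: [3.142, 0.377, -0.025]
wrist_force: [0.8, -0.3, -1.6]
width: 0.0219
finger_force: 30.0
```

```bash
python3 - <<'E'
from h import *
where()
a=snap('side');
for n in('badge_mid','badge'):
  r=robot.spot_point(n,'side');print([((JR.inv().apply(np.array(q['centre'])-J0)*1e3).round(1),round(q['score'],2)) for q in r[:2]])
b=snap('top')
for n in('badge_mid','badge'):
  r=robot.spot_point(n,'top');print([((JR.inv().apply(np.array(q['centre'])-J0)*1e3).round(1),round(q['score'],2)) for q in r[:2]])
f=lambda i,x,y,w,h:cv2.resize(i[y:y+h,x:x+w],(800,300*1),interpolation=cv2.INTER_CUBIC)
m=np.vstack([f(a,265,195,120,45),f(b,268,195,80,30)])
cv2.imwrite('pics/m6.png',m[:,:,::-1])
E
```

```text
27.15 tip jig mm [-30.9   0.2  83.2] rot(lean=-y) [ -0.  -21.6  -0. ] Fjig [ 0.86 -0.25 -1.61] M [ 0.037 -0.304  0.038]
[(array([64.2,  1.7, 22.1]), 0.69)]
[(array([59.1, -0.9, 25.6]), 0.77)]
[(array([-106. ,    2.4,   83. ]), 0.28)]
[]
```

View pics/m6.png

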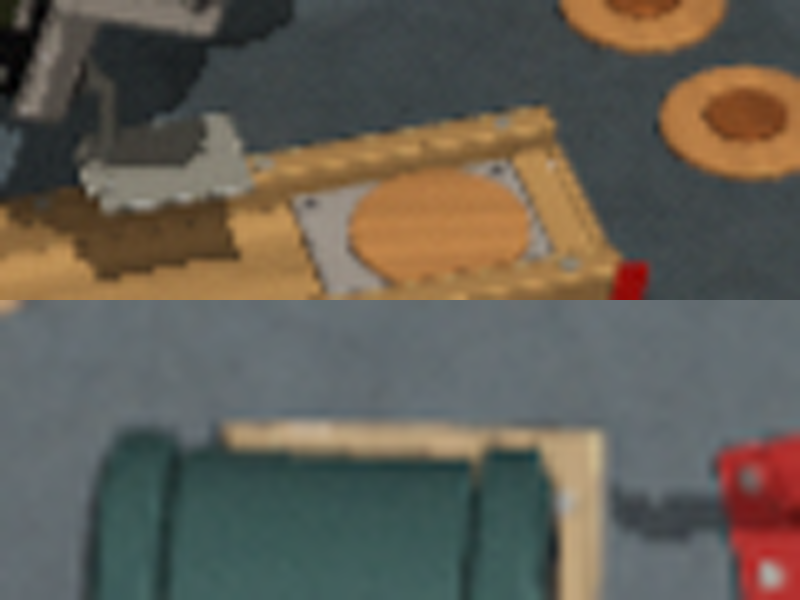

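```bash
python3 - <<'E'
from h import *
im=cv2.imread('pics/m6.png')
t=np.linspace(0,2*np.pi,200)
for c,z in((59,25),(62,25),(64,25),(58,29),(62,29)):
    P=J0+JR.apply(np.c_[c/1e3+.042*np.cos(t),.042*np.sin(t),t*0+z/1e3-.002]);q=proj('side',P)
    q=(q-[265,195])*[800/120,300/45];print(c,z,'L',q[:,0].min().round(),'R',q[:,0].max().round(),'top',q[:,1].min().round())
go(((36,60,26),4),((36,32,26),3))
E
```

```text
59 25 L 345.0 R 529.0 top 164.0
62 25 L 352.0 R 535.0 top 163.0
64 25 L 356.0 R 539.0 top 163.0
58 29 L 343.0 R 527.0 top 158.0
62 29 L 352.0 R 535.0 top 157.0
T [[0.52, 0.0, -0.11], [0.52, 0.0, -0.11], [0.52, 0.0, -0.13], [0.51, 0.0, -0.13], [0.1, 0.0, 0.21], [0.1, 0.0, 0.21], [0.11, 0.0, 0.21]] 
W [[0.0, -0.17, 0.0], [0.0, -0.16, 0.0], [0.0, -0.17, 0.0], [0.0, -0.16, 0.0], [0.0, 0.0, 0.0], [0.0, 0.0, 0.0], [0.0, 0.0, 0.0]] 
G [-1, -1, -1, -1, -1, -1, -1]
max 0.52 0.17 end [0.6539 0.0351 0.2661]
```

Call:
play_rows --translation '[[0.52, 0, -0.11], [0.52, 0, -0.11], [0.52, 0, -0.13], [0.51, 0, -0.13], [0.1, 0, 0.21], [0.1, 0, 0.21], [0.11, 0, 0.21], [0, 0, 0]]' --twist '[[0, -0.17, 0], [0, -0.16, 0], [0, -0.17, 0], [0, -0.16, 0], [0, 0, 0], [0, 0, 0], [0, 0, 0], [0, 0, 0]]' --gripper '[-1, -1, -1, -1, -1, -1, -1, -1]'

```text
time: 28.25
tool_pos: [0.6528, 0.0353, 0.2658]
ee_rot: [-3.142, 0.455, -0.025]
wrist_force: [-0.7, 0.2, -1.8]
width: 0.0217
finger_force: 30.0
```

Call:
play_rows --translation '[[0.022, 0, 0.045], [0.022, 0, 0.045], [0, 0, 0], [0, 0, 0]]' --twist '[[0, 0, 0], [0, 0, 0], [0, 0, 0], [0, 0, 0]]' --gripper '[-1, -1, -1, -1]'

```text
time: 28.65
tool_pos: [0.6539, 0.0352, 0.2648]
ee_rot: [3.142, 0.45, -0.025]
wrist_force: [-0.0, 0.5, -1.3]
width: 0.0219
finger_force: 30.0
```

```bash
python3 - <<'E'
from h import *
avg(3)
E
```

```text
28.8 tip jig mm [37.1  0.1 30.4] rot(lean=-y) [ -0.  -25.8  -0. ] Fjig [-0.93  0.15 -1.71] M [ 0.013 -0.35   0.009]
avg [-0.094  0.247 -1.659  0.003 -0.348 -0.007] sd [0.19 0.53 0.23 0.03 0.03 0.03]
```

Call:
play_rows --translation '[[0.011, 0, 0.022], [0, 0, 0]]' --twist '[[0, 0, 0], [0, 0, 0]]' --gripper '[-1, -1]'

```text
time: 29.0
tool_pos: [0.654, 0.0352, 0.2632]
ee_rot: [3.142, 0.451, -0.025]
wrist_force: [0.6, 0.5, -1.6]
width: 0.0219
finger_force: 30.0
```

```bash
python3 - <<'E'
from h import *
avg(3)
E
```

```text
29.15 tip jig mm [36.9  0.  29. ] rot(lean=-y) [ -0.  -25.8  -0. ] Fjig [-0.11 -0.11 -1.37] M [ 0.017 -0.319  0.012]
avg [-0.262  0.392 -2.012  0.024 -0.344 -0.009] sd [0.66 0.08 0.77 0.02 0.02 0.05]
```

Call:
play_rows --translation '[[0.016, 0, 0.033], [0, 0, 0], [0.011, 0, 0.022], [0, 0, 0]]' --twist '[[0, 0, 0], [0, 0, 0], [0, 0, 0], [0, 0, 0]]' --gripper '[-1, -1, -1, -1]'

```text
time: 29.55
tool_pos: [0.6539, 0.0352, 0.2606]
ee_rot: [-3.142, 0.451, -0.025]
wrist_force: [0.5, -0.8, -1.3]
width: 0.0218
finger_force: 30.0
```

```bash
python3 - <<'E'
from h import *
avg(3)
E
```

```text
29.7 tip jig mm [37.   0.1 26.7] rot(lean=-y) [ -0.  -25.8  -0. ] Fjig [-0.22 -0.44 -1.89] M [-0.024 -0.276 -0.012]
avg [ 0.096 -0.205 -1.336  0.021 -0.358  0.016] sd [0.33 0.44 0.21 0.01 0.01 0.02]
```

Call:
play_rows --translation '[[0.011, 0, 0.022], [0, 0, 0]]' --twist '[[0, 0, 0], [0, 0, 0]]' --gripper '[-1, -1]'

```text
time: 29.9
tool_pos: [0.654, 0.0352, 0.2597]
ee_rot: [3.142, 0.451, -0.025]
wrist_force: [-0.5, 0.3, -1.3]
width: 0.0219
finger_force: 30.0
```

```bash
python3 - <<'E'
from h import *
avg(3)
E
```

```text
30.05 tip jig mm [37.   0.1 25.7] rot(lean=-y) [ -0.  -25.8  -0. ] Fjig [ 0.45  0.61 -2.32] M [ 0.082 -0.37   0.07 ]
avg [-0.241 -0.047 -1.906  0.014 -0.365 -0.012] sd [0.51 0.29 0.48 0.02 0.03 0.02]
```

Call:
play_rows --translation '[[0.011, 0, 0.022], [0, 0, 0], [0.006, 0, 0.011], [0, 0, 0]]' --twist '[[0, 0, 0], [0, 0, 0], [0, 0, 0], [0, 0, 0]]' --gripper '[-1, -1, -1, -1]'

```text
time: 30.45
tool_pos: [0.654, 0.0352, 0.2583]
ee_rot: [3.142, 0.451, -0.025]
wrist_force: [-0.1, 0.3, -1.0]
width: 0.0217
finger_force: 30.0
```

```bash
python3 - <<'E'
from h import *
avg(3)
E
```

```text
30.6 tip jig mm [37.   0.1 24.2] rot(lean=-y) [ -0.  -25.8  -0. ] Fjig [-0.19  0.13 -1.62] M [ 0.004 -0.353 -0.003]
avg [ 0.205  0.118 -1.546  0.045 -0.372  0.007] sd [0.61 0.37 0.4  0.01 0.04 0.01]
```

Call:
play_rows --translation '[[0.006, 0, 0.011], [0, 0, 0]]' --twist '[[0, 0, 0], [0, 0, 0]]' --gripper '[-1, -1]'

```text
time: 30.8
tool_pos: [0.654, 0.0352, 0.258]
ee_rot: [3.142, 0.45, -0.025]
wrist_force: [0.3, -0.0, -1.3]
width: 0.0217
finger_force: 30.0
```

```bash
python3 - <<'E'
from h import *
avg(3)
E
```

```text
30.95 tip jig mm [37.1  0.1 23.8] rot(lean=-y) [ -0.  -25.8  -0. ] Fjig [-0.14  0.69 -0.38] M [ 0.03  -0.304 -0.043]
avg [-0.124  0.336 -1.072  0.004 -0.303 -0.01 ] sd [0.29 0.41 0.22 0.03 0.02 0.04]
```

Contact comes at the height of the seated back (25 mm), so the badge is flat and home. I'll bring the spatula back.

```bash
python3 - <<'E'
from h import *
d=np.load('rest.npz');P=d['p'];R0=Ro.from_quat(d['R']);p,R=pose()
print(P,R0.as_euler('xyz'))
plan([(p+[-.005,0,.11],R,4,-1),(p+[-.03,-.05,.13],R,2,-1),(P+[0,0,.14],R0,8,-1),(P+[0,0,.03],R0,4,-1)])
E
```

```text
[ 0.58177336 -0.2897206   0.23188817] [3.14010171 0.34645562 0.15638396]
T [[-0.33, 0.0, -0.61], [-0.33, 0.0, -0.6], [-0.32, 0.0, -0.61], [-0.33, 0.0, -0.6], [-0.38, 0.63, -0.1], [-0.37, 0.64, -0.09], [-0.08, 0.86, 0.09], [-0.1, 0.86, 0.1]] 
W [[0.0, 0.0, 0.0], [0.0, 0.0, 0.0], [0.0, 0.0, 0.0], [0.0, 0.0, 0.0], [0.0, 0.0, 0.0], [0.0, 0.0, 0.0], [-0.09, 0.13, -0.21], [-0.09, 0.13, -0.21]] 
G [-1, -1, -1, -1, -1, -1, -1, -1]
T [[-0.12, 0.86, 0.11], [-0.13, 0.85, 0.11], [-0.15, 0.85, 0.12], [-0.18, 0.84, 0.12], [-0.19, 0.84, 0.13], [-0.21, 0.83, 0.14], [0.23, 0.0, 0.65], [0.23, 0.0, 0.64]] 
W [[-0.09, 0.13, -0.21], [-0.09, 0.13, -0.21], [-0.09, 0.13, -0.21], [-0.09, 0.13, -0.21], [-0.09, 0.13, -0.2], [-0.09, 0.13, -0.21], [0.0, 0.0, 0.0], [0.0, 0.0, 0.0]] 
G [-1, -1, -1, -1, -1, -1, -1, -1]
T [[0.23, 0.0, 0.65], [0.24, 0.0, 0.64]] 
W [[0.0, 0.0, 0.0], [0.0, 0.0, 0.0]] 
G [-1, -1]
max 0.86 0.21 end [ 0.5819 -0.2897  0.262 ]
```

Call:
play_rows --translation '[[-0.1, 0, -0.2], [-0.33, 0, -0.61], [-0.33, 0, -0.6], [-0.32, 0, -0.61], [-0.33, 0, -0.6], [-0.28, 0.63, 0.1], [-0.37, 0.64, -0.09], [-0.08, 0.86, 0.09]]' --twist '[[0, 0, 0], [0, 0, 0], [0, 0, 0], [0, 0, 0], [0, 0, 0], [0, 0, 0], [0, 0, 0], [-0.09, 0.13, -0.21]]' --gripper '[-1, -1, -1, -1, -1, -1, -1, -1]'

```text
time: 31.75
tool_pos: [0.6181, -0.049, 0.3889]
ee_rot: [-3.141, 0.433, 0.001]
wrist_force: [1.5, -0.1, -1.1]
width: 0.0219
finger_force: 30.0
```

Call:
play_rows --translation '[[-0.1, 0.86, 0.1], [-0.12, 0.86, 0.11], [-0.13, 0.85, 0.11], [-0.15, 0.85, 0.12], [-0.18, 0.84, 0.12], [-0.19, 0.84, 0.13], [-0.21, 0.83, 0.14], [0, 0, 0]]' --twist '[[-0.09, 0.13, -0.21], [-0.09, 0.13, -0.21], [-0.09, 0.13, -0.21], [-0.09, 0.13, -0.21], [-0.09, 0.13, -0.21], [-0.09, 0.13, -0.2], [-0.09, 0.13, -0.21], [0, 0, 0]]' --gripper '[-1, -1, -1, -1, -1, -1, -1, -1]'

```text
time: 32.55
tool_pos: [0.5804, -0.2936, 0.3714]
ee_rot: [3.138, 0.347, 0.15]
wrist_force: [-0.3, 0.4, -1.9]
width: 0.0216
finger_force: 30.0
```

Call:
play_rows --translation '[[0, 0, 0], [0, 0, 0]]' --twist '[[0, 0, 0], [0, 0, 0]]' --gripper '[-1, -1]'

```text
time: 32.75
tool_pos: [0.5821, -0.2887, 0.3719]
ee_rot: [3.141, 0.346, 0.157]
wrist_force: [0.8, 0.1, -1.6]
width: 0.022
finger_force: 30.0
```

```bash
python3 - <<'E'
from h import *
st();d=np.load('rest.npz');P=d['p'];R0=Ro.from_quat(d['R'])
robot.snapshot('side')
for n in('badge_mid','badge'):
  r=robot.spot_point(n,'side');print([((JR.inv().apply(np.array(q['centre'])-J0)*1e3).round(1),round(q['score'],2)) for q in r[:2]])
plan([(P+[0,0,.06],R0,4,-1),(P+[0,0,.012],R0,4,-1)],md=3)
E
```

```text
32.75 [ 0.5821 -0.2887  0.3719] [3.1406 0.3459 0.1572] F [ 0.8   0.1  -1.57] M [ 0.055 -0.276 -0.015] w 0.022 30.0
[(array([59.1,  1.5, 21.6]), 0.66), (array([ 0.9,  1.6, 16.9]), 0.47)]
[(array([59.1,  1. , 28.6]), 0.47)]
T [[0.165, 0.007, 0.472], [0.165, 0.008, 0.472], [0.166, 0.007, 0.472], [0.166, 0.008, 0.471], [0.102, 0.0, 0.282], [0.102, -0.001, 0.282], [0.102, 0.0, 0.282], [0.101, -0.001, 0.283]] 
W [[0.002, -0.001, 0.004], [0.002, -0.001, 0.004], [0.001, -0.001, 0.004], [0.002, -0.002, 0.004], [0.0, 0.0, 0.0], [0.0, 0.0, 0.0], [0.0, 0.0, 0.0], [0.0, 0.0, 0.0]] 
G [-1, -1, -1, -1, -1, -1, -1, -1]
max 0.472 0.004 end [ 0.5818 -0.2897  0.2439]
```

Call:
play_rows --translation '[[0.165, 0.007, 0.472], [0.165, 0.007, 0.472], [0.165, 0.007, 0.472], [0.166, 0.008, 0.471], [0.102, 0, 0.282], [0.102, 0, 0.282], [0.102, 0, 0.282], [0.101, 0, 0.283]]' --twist '[[0, 0, 0.004], [0, 0, 0.004], [0, 0, 0.004], [0, 0, 0.004], [0, 0, 0], [0, 0, 0], [0, 0, 0], [0, 0, 0]]' --gripper '[-1, -1, -1, -1, -1, -1, -1, -1]'

```text
time: 33.7
tool_pos: [0.5816, -0.291, 0.2434]
ee_rot: [3.138, 0.345, 0.155]
wrist_force: [0.7, 0.2, -2.1]
width: 0.0217
finger_force: 30.0
```

Call:
play_rows --translation '[[0, 0, 0], [0, 0, 0]]' --twist '[[0, 0, 0], [0, 0, 0]]' --gripper '[-1, -1]'

```text
time: 33.9
tool_pos: [0.5813, -0.2911, 0.2435]
ee_rot: [3.139, 0.347, 0.155]
wrist_force: [-1.0, -0.0, -1.9]
width: 0.0217
finger_force: 30.0
```

```bash
python3 - <<'E'
from h import *
avg(2);st();d=np.load('rest.npz');P=d['p'];R0=Ro.from_quat(d['R'])
plan([(P+[0,0,.001],R0,8,-1)],md=3)
E
```

```text
34.0 tip jig mm [  -2.9 -324.2   11.7] rot(lean=-y) [ -2.  -19.7 -10.2] Fjig [-0.53  0.47 -2.29] M [ 0.022 -0.262  0.036]
avg [-0.728 -0.21  -1.959  0.068 -0.254 -0.039] sd [0.26 0.16 0.09 0.01 0.04 0.03]
34.0 [ 0.5816 -0.2913  0.2445] [3.1382 0.3451 0.1542] F [-0.51  0.48 -2.29] M [ 0.016 -0.262  0.036] w 0.0216 30.0
T [[0.014, -0.005, 0.034], [0.014, -0.005, 0.034], [0.013, -0.005, 0.034], [0.014, -0.005, 0.033], [0.014, -0.005, 0.034], [0.013, -0.004, 0.033], [0.014, -0.005, 0.034], [0.013, -0.004, 0.033]] 
W [[0.001, -0.002, -0.003], [0.002, -0.002, -0.003], [0.001, -0.002, -0.003], [0.002, -0.001, -0.002], [0.001, -0.002, -0.003], [0.002, -0.001, -0.002], [0.001, -0.002, -0.003], [0.002, -0.001, -0.002]] 
G [-1, -1, -1, -1, -1, -1, -1, -1]
max 0.034 0.003 end [ 0.5818 -0.2897  0.2329]
```

Call:
play_rows --translation '[[0.014, -0.005, 0.034], [0.014, -0.005, 0.034], [0.014, -0.005, 0.034], [0.014, -0.005, 0.034], [0.014, -0.005, 0.034], [0.014, -0.005, 0.034], [0, 0, 0], [0, 0, 0]]' --twist '[[0, 0, 0], [0, 0, 0], [0, 0, 0], [0, 0, 0], [0, 0, 0], [0, 0, 0], [0, 0, 0], [0, 0, 0]]' --gripper '[-1, -1, -1, -1, -1, -1, -1, -1]'

```text
time: 34.8
tool_pos: [0.5815, -0.2899, 0.2346]
ee_rot: [3.139, 0.347, 0.155]
wrist_force: [0.4, -0.4, -2.3]
width: 0.0217
finger_force: 30.0
```

Call:
play_rows --translation '[[0.011, 0, 0.025], [0, 0, 0]]' --twist '[[0, 0, 0], [0, 0, 0]]' --gripper '[-1, -1]'

```text
time: 35.0
tool_pos: [0.5816, -0.2898, 0.2335]
ee_rot: [3.139, 0.346, 0.155]
wrist_force: [0.2, -0.4, -1.6]
width: 0.0219
finger_force: 30.0
```

```bash
python3 - <<'E'
from h import *
avg(2);st()
E
```

```text
35.1 tip jig mm [  -3.2 -322.5    0.9] rot(lean=-y) [ -1.9 -19.8 -10.2] Fjig [ 0.21  0.03 -2.55] M [ 0.071 -0.297  0.007]
avg [ 0.284  0.037 -1.566  0.058 -0.254  0.008] sd [0.05 0.42 0.03 0.   0.01 0.03]
35.1 [ 0.5816 -0.2899  0.2336] [3.1393 0.3463 0.1546] F [ 0.21  0.02 -2.55] M [ 0.063 -0.299  0.007] w 0.022 30.0
```

Call:
play_rows --translation '[[0.008, 0, 0.022], [0, 0, 0]]' --twist '[[0, 0, 0], [0, 0, 0]]' --gripper '[-1, -1]'

```text
time: 35.3
tool_pos: [0.5816, -0.2898, 0.2325]
ee_rot: [3.139, 0.347, 0.155]
wrist_force: [-0.2, 0.6, -2.3]
width: 0.0217
finger_force: 30.0
```

Call:
play_rows --translation '[[0.005, 0, 0.012], [0, 0, 0]]' --twist '[[0, 0, 0], [0, 0, 0]]' --gripper '[-1, -1]'

```text
time: 35.5
tool_pos: [0.5816, -0.2898, 0.2321]
ee_rot: [3.139, 0.346, 0.155]
wrist_force: [-0.3, -0.8, -1.3]
width: 0.0222
finger_force: 30.0
```

```bash
python3 - <<'E'
from h import *
avg(2);st()
E
```

```text
35.6 tip jig mm [  -3.2 -322.5   -0.6] rot(lean=-y) [ -1.9 -19.8 -10.2] Fjig [-0.28 -0.07 -1.35] M [ 0.059 -0.262 -0.006]
avg [ 0.126 -0.693 -1.131  0.036 -0.26   0.021] sd [0.42 0.09 0.18 0.02 0.   0.01]
35.6 [ 0.5816 -0.2898  0.2322] [3.1393 0.3464 0.1547] F [-0.28 -0.06 -1.35] M [ 0.052 -0.263 -0.006] w 0.0217 30.0
```

Nearly touching, at the recorded height. I'll go down half a millimetre more, then release.

Call:
play_rows --translation '[[0.004, 0, 0.012], [0, 0, 0], [0, 0, 0]]' --twist '[[0, 0, 0], [0, 0, 0], [0, 0, 0]]' --gripper '[-1, -1, -1]'

```text
time: 35.9
tool_pos: [0.5817, -0.2898, 0.232]
ee_rot: [3.139, 0.346, 0.155]
wrist_force: [-0.3, 0.5, -0.0]
width: 0.0217
finger_force: 30.0
```

Call:
play_rows --translation '[[0, 0, 0], [0, 0, 0], [0, 0, 0], [0, 0, 0], [0, 0, 0]]' --twist '[[0, 0, 0], [0, 0, 0], [0, 0, 0], [0, 0, 0], [0, 0, 0]]' --gripper '[-0.3, 0, 0, 0, 0]'

```text
time: 36.4
tool_pos: [0.5817, -0.2899, 0.2317]
ee_rot: [3.139, 0.346, 0.155]
wrist_force: [0.1, -0.4, -0.4]
width: 0.0469
finger_force: 0.0
```

Call:
play_rows --translation '[[0, 0, -0.3], [0, 0, -0.6], [0, 0, -0.6], [0, 0, -0.6], [0, 0, -0.6], [0, 0, 0]]' --twist '[[0, 0, 0], [0, 0, 0], [0, 0, 0], [0, 0, 0], [0, 0, 0], [0, 0, 0]]' --gripper '[0, 0, 0, 0, 0, 0]'

```text
time: 37.0
tool_pos: [0.619, -0.2838, 0.3386]
ee_rot: [3.134, 0.339, 0.154]
wrist_force: [0.6, -0.4, 1.1]
width: 0.0469
finger_force: 0.0
```

```bash
python3 - <<'E'
from h import *
st();snap('wrist','w7.png')
for c in('wrist','side','top'):
  snap(c)
  for n in ['spatula','spatula_grip']:
    for r in robot.spot_point(n,c)[:2]: print(c,n,np.round(r['centre'],4),round(r['score'],2),proj(c,r['centre']).round()[0])
for c in('side','top'):
 snap(c)
 for n in('badge_mid','badge','mug','tape','pin_tin'):
  r=robot.spot_point(n,c);print(c,n,[(np.round(q['centre'],3),(JR.inv().apply(np.array(q['centre'])-J0)*1e3).round(1),round(q['score'],2)) for q in r[:1]])
# compare with the pre-grasp wrist view w2: report blade corners via bright mask
im=cv2.imread('pics/w7.png');g=cv2.cvtColor(im,cv2.COLOR_BGR2HSV);m=((g[...,1]<45)&(g[...,2]>170)).astype(np.uint8)
n,l,s,c=cv2.connectedComponentsWithStats(m[:260]);print([s[i].tolist() for i in range(1,n) if s[i,4]>800])
for i in range(1,n):
    if s[i,4]>2500:
        b=cv2.boxPoints(cv2.minAreaRect(np.argwhere(l==i)[:,::-1].astype(np.float32)));print(b.round(1).tolist(),ray('wrist',b,.004)[:,:2].round(4).tolist())
E
```

```text
37.0 [ 0.619  -0.2838  0.3386] [3.1336 0.339  0.1535] F [ 0.58 -0.4   1.06] M [ 0.008 -0.14  -0.013] w 0.0469 0.0
wrist spatula [ 0.5415 -0.2969  0.0018] 0.76 [318. 174.]
wrist spatula_grip [ 0.5165 -0.2958  0.0614] 0.65 [312. 244.]
side spatula [ 0.5371 -0.2975  0.0041] 0.71 [315. 322.]
top spatula [ 5.381e-01 -2.940e-01  5.000e-04] 0.64 [400. 269.]
top spatula_grip [ 0.5181 -0.3005  0.0664] 0.44 [405. 274.]
side badge_mid []
side badge []
side mug [(array([0.534, 0.283, 0.004]), array([-91.1, 245.2,   3.8]), 0.57)]
side tape [(array([ 0.736, -0.277,  0.001]), array([ 125.1, -309.9,    0.6]), 0.89)]
side pin_tin [(array([ 0.608,  0.449, -0.   ]), array([-20.3, 412.2,   0. ]), 0.39)]
top badge_mid [(array([0.681, 0.034, 0.023]), array([62.2, -0.2, 23.4]), 0.73)]
top badge [(array([0.678, 0.038, 0.024]), array([59. ,  4. , 23.5]), 0.65)]
top mug [(array([0.534, 0.287, 0.002]), array([-90.9, 248.5,   1.6]), 0.9)]
top tape [(array([ 0.52 , -0.3  ,  0.064]), array([ -89.6, -338.5,   63.9]), 0.71)]
top pin_tin [(array([0.608, 0.451, 0.   ]), array([-20.9, 414.2,   0.5]), 0.61)]
[[276, 91, 78, 92, 5688]]
[[276.0, 91.0], [353.0, 91.0], [353.0, 182.0], [276.0, 182.0]] [[0.6013, -0.2578], [0.6096, -0.3108], [0.5399, -0.3255], [0.5304, -0.2646]]
```

```bash
python3 -c "
from bench import robot
print(robot.close_job())"
```

```text
the job is handed in; nothing more can be done
None
```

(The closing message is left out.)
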